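# Refit the washed gas burners

### The job

The washed burner parts are stacked on the two wooden boards: put the hob together again. Set the small and the large metal crown down into their empty burner bases, each in the one of its size, and lay each of the three black caps flat and centred on the crown of its own size (the medium burner still has its crown in place). Leave the white mug standing where it is, let go of everything, and have all parts lying still.

Things in the scene. Friction and masses are not known exactly. Their poses are not given: they have to be found in the camera images.
- small_crown: Loose aluminium burner crown: bright upright cylinder, fine slots round its side, dark spot on its flat top, diameter 40 mm, 20 mm tall; the smaller of the two loose crowns. Origin at the centre of its underside, z up. It starts on top of a stack on one board, on the medium cap, which lies on the large cap. The two round boards (130 mm wide, 12 mm thick) may change places.
- medium_cap: Loose burner cap: plain matt black enamelled disc, flat on both faces, a thin grey worn line round the edge of the top, diameter 55 mm, 14 mm thick; the middle one of three caps. Origin at the centre of its underside, z up. It starts in the middle of that stack, on the large cap and under the small crown.
- large_cap: Loose burner cap: plain matt black enamelled disc, flat on both faces, a thin grey worn line round the edge of the top, diameter 66 mm, 14 mm thick; the largest of three caps. Origin at the centre of its underside, z up. It starts at the bottom of that stack, on the board.
- small_cap: Loose burner cap: plain matt black enamelled disc, flat on both faces, a thin grey worn line round the edge of the top, diameter 44 mm, 14 mm thick; the smallest of three caps. Origin at the centre of its underside, z up. It starts on the other board, on top of the large crown.
- large_crown: Loose aluminium burner crown: bright upright cylinder, fine slots round its side, dark spot on its flat top, diameter 60 mm, 20 mm tall; the larger of the two loose crowns. Origin at the centre of its underside, z up. It starts on the other board, under the small cap.
- small_base: Empty burner base, fixed on the hob: dark grey round dish, smallest of the three burners, 59 mm across its rim, 10 mm high. Its sloping inner wall is 51 mm wide at the rim and 45 mm at the flat floor, which is 4 mm above the origin; the small crown (40 mm) stands on that floor. Origin: centre of its underside, on the hob top (8 mm above the worktop), z up. Which burner is where changes.
- large_base: Empty burner base, fixed on the hob: dark grey round dish, largest of the three burners, 79 mm across its rim, 10 mm high. Its sloping inner wall is 71 mm wide at the rim and 65 mm at the flat floor, which is 4 mm above the origin; the large crown (60 mm) stands on that floor. Origin: centre of its underside, on the hob top (8 mm above the worktop), z up. Which burner is where changes.
- medium_burner: Medium burner, fixed on the hob, lacking only its cap: dark grey dish, 69 mm across its rim, 10 mm high, with a 50 mm aluminium crown fixed in it; the crown's flat top, where the medium cap goes, is 24 mm above the origin. Origin: centre of the dish's underside, on the hob top (8 mm above the worktop), z up. Which burner is where changes.
- mug: White china mug, 76 mm across, 90 mm tall, with a handle; it stands near the boards, beside the hob, and stays there. Origin at the centre of its underside.
Things that resemble listed ones, but are neither listed nor needed, are in the scene too. What is shaped like the large_crown but blue is not meant. What is shaped like the large_cap but blue or green is not meant.

How it is judged:
At the end, for the whole second after the job is handed in: Each crown stands on the floor of its own base (centre within 7 mm), each cap lies flat on the crown of its size (centre within 9 mm), heights within 3 mm; all five upright (under 0.1 rad), released and at rest; the mug upright, within 40 mm of its start (horizontal distance between small_crown and small_base below 0.007 m and z of small_crown in the frame of small_base between 0.001 and 0.007 m and angle between each of small_crown, small_cap, medium_cap, large_crown, large_cap's own z axis and vertical below 0.1 rad and linear speed of each of small_crown, small_cap, medium_cap, large_crown, large_cap below 0.02 m/s and angular speed of each of small_crown, small_cap, medium_cap, large_crown, large_cap below 0.2 rad/s and horizontal distance between small_cap and small_crown below 0.009 m and z of small_cap in the frame of small_crown between 0.017 and 0.023 m and horizontal distance between medium_cap and medium_burner below 0.009 m and z of medium_cap in the frame of medium_burner between 0.021 and 0.027 m and horizontal distance between large_crown and large_base below 0.007 m and z of large_crown in the frame of large_base between 0.001 and 0.007 m and horizontal distance between large_cap and large_crown below 0.009 m and z of large_cap in the frame of large_crown between 0.017 and 0.023 m and angle between mug's own z axis and vertical below 0.15 rad and distance of mug from where it was at the start of the episode below 0.04 m); the robot touches nothing.
It fails at once if the mug is knocked over (angle between mug's own z axis and vertical above 0.6 rad).
It also fails if it takes over 120 s, if anything falls off the work surface, if the arm or the gripper's body presses on something with over 40 N, if the wrist force passes 120 N, or if a joint passes its speed limit or range.

### The arm

A 6-joint arm with a two-finger parallel gripper is mounted at the origin on the work surface. World frame = base frame: x ahead of the robot, y to its left, z up, the work surface at z = 0. Lengths are in m, angles in rad, forces in N, time in s.
With the tool pointing down it reaches from about 0.35 to 0.975 m from the base axis. Payload 4.9 kg.
Tool frame: the origin (TCP) lies on the front face of the gripper's body, between the roots of the fingers; the fingertips stand 73 mm ahead of it and the grasp point (between the pads) lies 54 mm ahead of it; z points along the fingers, y is the line along which they close (so a half turn about z gives the same grasp; the last joint's range is limited). The gripper opens to 85 mm and grips with 20 to 120 N. Pads are 22 mm wide; open, the fingers measure 114 mm over their backs; the gripper's body (76 mm by 85 mm) begins 54 mm behind the grasp point. The pads swing forward as they close: fully open they stand 13 mm farther back than shut.
Start: joints at [-1.462, 0.053, 1.613, -0, 1.476, -0.119], TCP at [0.141, -0.609, 0.304] pointing down, gripper open.
Joint ranges: [-3.01, 3.01], [-1.01, 2.22], [0.06, 2.58], [-1.02, 4.17], [0.09, 2.62], [-3.14, 3.14]. Speed limits (rad/s): [2.57, 2.57, 3.14, 3.14, 3.14, 3.14].

### API

Orientations are given as a rotation vector (axis times angle).
In Python, from station import status, imaging, order gives the robot as it stands.
- The arm moves only by the tool arm_command, never from a script. Its argument "increments" is a list of rows, each an object with "slide": the shift along the tool's x, y, z in m, a list of three; "spin": the turn about the tool's z in degrees; "gripper": the opening, from -1 (shut) to 1 (fully open). In form: [{"slide": [x, y, z], "spin": spin, "gripper": gripper}, ...]. A call has 1 to 8 rows; each row is the pose to reach, as a shift and turn from the pose commanded when the call began, along the tool's axes at that moment; what a row does not reach only later rows make up. A row lasts 1/12 s, in which the tool goes at most 41.7 mm and 7.16 degrees, less where a joint would pass 70% of its speed; a pose out of reach is approached as far as the arm can. A call with a gripper value outside its range is refused whole. The fingers move at their own pace and stop on an object; "newtons" is the grip in N (left out, the last holds). Time passes only in rows, so rows that repeat a pose let the fingers close. It gives the time, the measured TCP pose, the force, the opening and the grip force at its end, in the units of the state.
- status.get_obs(): the state, without advancing time (a new reading comes with each control period).
- imaging.get_image(name): name is "scene" or "top" or "wrist"; returns a dict with "frame" (420x560x3 uint8, red, green, blue), "vfov" (degrees; the focal length in pixels is half the picture's height over the tangent of half this angle, whatever the lens; pixels are square), "cx", "cy" (the principal point, pixels), "view" (4x4, takes a point from world to camera coordinates); the wrist camera has in their place "mount" (4x4, takes a point from camera to tool coordinates, whose origin is the TCP and whose axes are the flange's). Camera axes: x right, y up, looking along -z (the intrinsics and any distortion apply to the point x, -y, -z); pixel columns grow to the right and rows downward; lengths in m; the calibration is good to about 2 mm. A picture is of the moment at which its call begins: read the wrist's pose just before it. There is no depth.
- order.finish_job(): hands the job in; it is judged then, once.
The state is a dict: "t": time; "q": joint angles; "dq": joint speeds; "effort": joint torques, N m; "tool_pos": TCP position; "tool_rot": TCP orientation; "contact_force": force on the tool from outside, world axes, zero at the start; "wrist_torque": the same for the moment, N m; "opening": finger opening in m; "grip_force": force on a finger pad.
Only numpy, scipy, OpenCV 4.12 (cv2) and the standard library are available. Lean on these libraries where they do the work, as an engineer would, in place of code of your own. Each camera call takes 0.05 s, during which the arm holds its last target. There are 200 camera calls.

## Working session

There is one attempt and no reset: what is moved stays moved. The work goes in short steps, Python scripts to look and compute and a tool call to move; the robot and the scene stay as the last step left them, time stands still between calls to the robot, and variables do not carry over. Pictures are saved under pics/ and viewed, at most 14 in all, crops included, and the job is handed in when it is done.

Besides the shell and the picture viewer there is one more tool, called after "Call:" by a JSON object that holds its "api" and its "payload", one argument or row to a line. arm_command: Moves the arm, as the interface text tells. Its arguments: {"type":"object","properties":{"increments":{"type":"array","items":{"type":"object","properties":{"slide":{"type":"array","items":{"type":"number"}},"spin":{"type":"number"},"gripper":{"type":"number"}}}},"newtons":{"type":"number"}},"required":["increments"]}

```bash
ls; mkdir -p pics; python3 - <<'E'
from station import status, imaging
import cv2, numpy as np
o=status.get_obs(); print(o)
for n in ("top","scene"):
    d=imaging.get_image(n); cv2.imwrite(f"pics/{n}0.png",d["frame"][...,::-1]); print(n,{k:(v if k!='frame' else 0) for k,v in d.items()})
d=imaging.get_image("wrist");print({k:(v if k!='frame' else 0) for k,v in d.items()})
E
```

```text
pics
{'t': 0.0, 'q': array([-1.46203396e+00,  5.33268640e-02,  1.61429811e+00, -4.52309386e-06,
        1.47599613e+00, -1.18998494e-01]), 'dq': array([-6.83638089e-04,  4.07193342e-05, -1.41108310e-03,  8.56512863e-04,
        1.98529994e-04, -2.69325732e-04]), 'effort': array([-5.30965135e-04, -3.93682408e+01, -3.70183682e+01, -3.72014401e-04,
        7.00846067e-03, -2.20288956e-05]), 'tool_pos': array([ 0.1410712 , -0.60838097,  0.30267901]), 'tool_rot': array([-3.11922800e+00, -3.56763296e-01, -9.22941468e-06]), 'contact_force': array([-0.0341813 , -1.14397348, -0.29273864]), 'wrist_torque': array([ 0.0026093 , -0.04389013, -0.0150829 ]), 'grip_force': 0.0, 'opening': 0.08540518282009439}
top {'frame': 0, 'vfov': 42.6763591795198, 'cx': 281.19677898751985, 'cy': 216.71633898201344, 'view': array([[-0.02708057, -0.99956704, -0.0115055 , -0.01317931],
       [ 0.9979708 , -0.02769727,  0.05733365, -0.45998913],
       [-0.05762749, -0.00992953,  0.99828877, -1.3021002 ],
       [ 0.        ,  0.        ,  0.        ,  1.        ]])}
scene {'frame': 0, 'vfov': 50.65617009739274, 'cx': 276.3046931905928, 'cy': 213.6232617765601, 'view': array([[ 0.55883753,  0.82921916, -0.00980763, -0.24218424],
       [-0.47462452,  0.32951817,  0.81617972,  0.18128006],
       [ 0.68002366, -0.45145692,  0.57771487, -1.3416241 ],
       [ 0.        ,  0.        ,  0.        ,  1.        ]])}
{'frame': 0, 'vfov': 63.69491094182362, 'cx': 275.77055998903836, 'cy': 207.69176645787417, 'mount': array([[ 1.26203930e-03,  9.56645942e-01,  2.91250664e-01,
         7.50964868e-02],
       [ 9.99998870e-01, -9.69535285e-04, -1.14861842e-03,
        -6.82491229e-04],
       [-8.16443351e-04,  2.91251785e-01, -9.56646085e-01,
        -7.02723784e-02],
       [ 0.00000000e+00,  0.00000000e+00,  0.00000000e+00,
         1.00000000e+00]])}
```

View pics/top0.png

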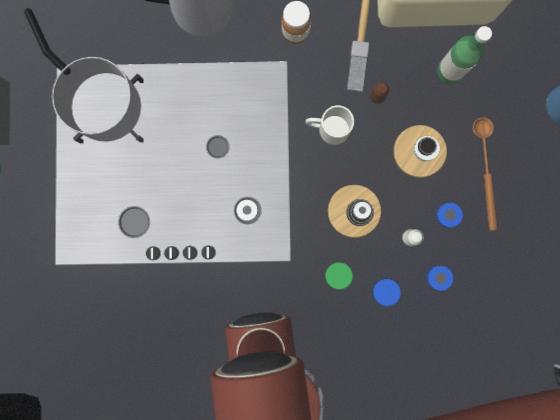

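View pics/scene0.png

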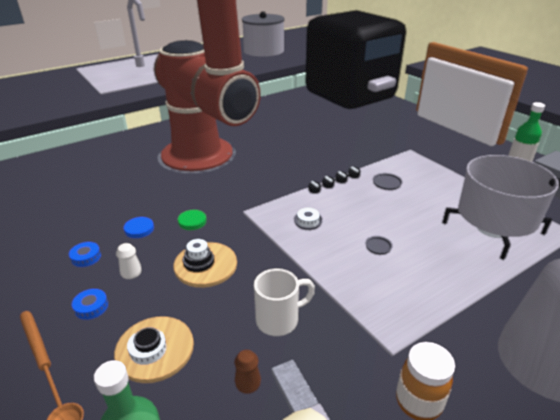

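Candidates in the top picture:
- Small crown and caps: stack 1 at (361,211), with the small crown on the medium and large caps.
- Small cap on large crown: stack 2 at (427,149).
- Lookalikes, not wanted: blue crowns (450,215) and (440,278), blue cap (387,292), green cap (339,276).
- Bases: small (218,147), large (134,221), medium burner (247,210).
- Mug: (337,125).

Next I check the choice in a close crop.

```bash
cat > h.py <<'E'
import numpy as np, cv2
from scipy.spatial.transform import Rotation as Rn
from station import status, imaging
def grab(n):
    o=status.get_obs(); d=imaging.get_image(n)
    H,W=d["frame"].shape[:2]; f=H/2/np.tan(np.radians(d["vfov"])/2)
    if n=="wrist":
        T=np.eye(4); T[:3,:3]=Rn.from_rotvec(o["tool_rot"]).as_matrix(); T[:3,3]=o["tool_pos"]
        C=T@d["mount"]
    else: C=np.linalg.inv(d["view"])
    return d["frame"][...,::-1].copy(),(C,f,d["cx"],d["cy"]),o
def px2w(cam,u,v,z):
    C,f,cx,cy=cam
    r=C[:3,:3]@np.array([(u-cx)/f,-(v-cy)/f,-1]); p=C[:3,3]
    return p+r*(z-p[2])/r[2]
def w2px(cam,P):
    C,f,cx,cy=cam
    c=C[:3,:3].T@(np.asarray(P)-C[:3,3]); return np.array([cx+f*c[0]/-c[2], cy-f*c[1]/-c[2]])
def delta(o,P):
    "tool-frame slide from the current TCP to world point P"
    return Rn.from_rotvec(o["tool_rot"]).as_matrix().T@(np.asarray(P)-o["tool_pos"])
E
python3 - <<'E'
from h import *
im,cam,o=grab("top")
print(Rn.from_rotvec(o["tool_rot"]).as_matrix().round(3))
for n,u,v,z in [("s1",361,211,.06),("s2",427,149,.046),("small",218,147,.018),("large",134,221,.018),("med",247,210,.032),("mug",337,125,.09)]:
    print(n,px2w(cam,u,v,z).round(4))
a=im[140:240,315:445]; cv2.imwrite("pics/c1.png",cv2.resize(a,None,fx=6,fy=6,interpolation=cv2.INTER_CUBIC))
E
```

```text
[[ 0.974  0.226 -0.   ]
 [ 0.226 -0.974  0.002]
 [ 0.    -0.002 -1.   ]]
s1 [ 0.465  -0.2146  0.06  ]
s2 [ 0.6103 -0.3796  0.046 ]
small [0.6352 0.1249 0.018 ]
large [0.4587 0.3341 0.018 ]
med [0.4769 0.0561 0.032 ]
mug [ 0.6648 -0.1619  0.09  ]
```

View pics/c1.png

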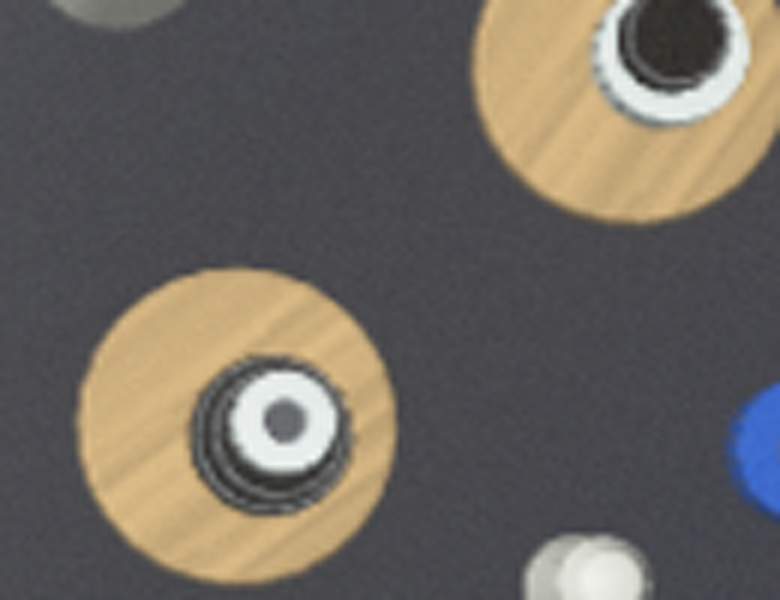

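The crop confirms the choice. Stack 1 has the bright small crown (dark spot at crop (285,421)) on two black discs. Stack 2 has the small black cap on the bright large crown.

Call:
{"api": "arm_command", "payload": {
  "increments": [
    {"slide": [0.405, -0.31, 0.05], "spin": 0, "gripper": 1},
    {"slide": [0.405, -0.31, 0.05], "spin": 0, "gripper": 1},
    {"slide": [0.405, -0.31, 0.05], "spin": 0, "gripper": 1},
    {"slide": [0.405, -0.31, 0.05], "spin": 0, "gripper": 1},
    {"slide": [0.405, -0.31, 0.05], "spin": 0, "gripper": 1},
    {"slide": [0.405, -0.31, 0.05], "spin": 0, "gripper": 1},
    {"slide": [0.405, -0.31, 0.05], "spin": 0, "gripper": 1},
    {"slide": [0.405, -0.31, 0.05], "spin": 0, "gripper": 1}
  ],
  "newtons": 40
}}

```text
t: 0.87
tool_pos: [0.353, -0.3511, 0.2712]
tool_rot: [3.121, 0.356, 0.0]
contact_force: [0.9, -0.2, 1.4]
opening: 0.0851
grip_force: 0.0
```

Call:
{"api": "arm_command", "payload": {
  "increments": [
    {"slide": [0.14, -0.107, 0.02], "spin": 0, "gripper": 1},
    {"slide": [0.14, -0.107, 0.02], "spin": 0, "gripper": 1},
    {"slide": [0.14, -0.107, 0.02], "spin": 0, "gripper": 1},
    {"slide": [0.14, -0.107, 0.02], "spin": 0, "gripper": 1},
    {"slide": [0.14, -0.107, 0.02], "spin": 0, "gripper": 1},
    {"slide": [0.14, -0.107, 0.02], "spin": 0, "gripper": 1},
    {"slide": [0.14, -0.107, 0.02], "spin": 0, "gripper": 1},
    {"slide": [0.14, -0.107, 0.02], "spin": 0, "gripper": 1}
  ]
}}

```text
t: 1.53
tool_pos: [0.464, -0.2179, 0.2515]
tool_rot: [3.121, 0.356, -0.0]
contact_force: [0.1, -0.3, -0.4]
opening: 0.0856
grip_force: 0.0
```

```bash
python3 - <<'E'
from h import *
im,cam,o=grab("wrist"); print(o["tool_pos"].round(4))
p=w2px(cam,px2w(grab("top")[1],362.4,210.1,.06)); print("top pred",p)
cv2.imwrite("pics/w1.png",im)
E
```

```text
[ 0.464  -0.2179  0.2515]
top pred [277.07240624 198.57040031]
```

View pics/w1.png

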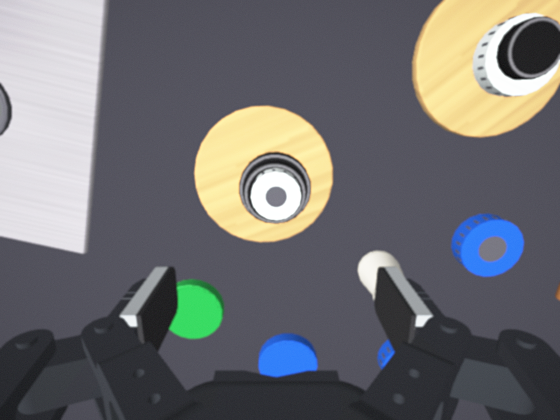

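Small crown is at wrist pixel (276,196.5), within 2 px of the top-camera prediction. The board fingers have clear space around the stack.

```bash
python3 - <<'E'
from h import *
im,cam,o=grab("wrist")
for u,v,z,n in [(276,196.5,.06,"sc"),(540,48,.046,"smallcap")]:
    P=px2w(cam,u,v,z); print(n,P.round(4),delta(o,[P[0],P[1],.12]).round(4))
E
```

```text
sc [ 0.4684 -0.2172  0.06  ] [ 0.0047 -0.0002  0.1316]
smallcap [ 0.6208 -0.3843  0.046 ] [0.1159 0.1968 0.1317]
```

Call:
{"api": "arm_command", "payload": {
  "increments": [
    {"slide": [0.005, 0, 0.04], "spin": 0, "gripper": 1},
    {"slide": [0.005, 0, 0.08], "spin": 0, "gripper": 1},
    {"slide": [0.005, 0, 0.12], "spin": 0, "gripper": 1},
    {"slide": [0.005, 0, 0.131], "spin": 0, "gripper": 1},
    {"slide": [0.005, 0, 0.131], "spin": 0, "gripper": 1},
    {"slide": [0.005, 0, 0.131], "spin": 0, "gripper": 0.2},
    {"slide": [0.005, 0, 0.131], "spin": 0, "gripper": -1},
    {"slide": [0.005, 0, 0.131], "spin": 0, "gripper": -1}
  ],
  "newtons": 40
}}

```text
t: 2.35
tool_pos: [0.471, -0.2173, 0.1237]
tool_rot: [3.118, 0.356, 0.007]
contact_force: [-0.6, -0.4, 0.2]
opening: 0.0516
grip_force: 0.0
```

Call:
{"api": "arm_command", "payload": {
  "increments": [
    {"slide": [0, 0, 0], "spin": 0, "gripper": -1},
    {"slide": [0, 0, 0], "spin": 0, "gripper": -1},
    {"slide": [0, 0, 0], "spin": 0, "gripper": -1}
  ]
}}

```text
t: 2.6
tool_pos: [0.4709, -0.217, 0.1235]
tool_rot: [3.118, 0.357, 0.006]
contact_force: [-0.8, 0.1, 6.5]
opening: 0.0378
grip_force: 39.4
```

Call:
{"api": "arm_command", "payload": {
  "increments": [
    {"slide": [0, 0, -0.04], "spin": 0, "gripper": -1},
    {"slide": [0, 0, -0.08], "spin": 0, "gripper": -1},
    {"slide": [0, 0, -0.12], "spin": 0, "gripper": -1},
    {"slide": [0, 0, -0.15], "spin": 0, "gripper": -1},
    {"slide": [0.025, -0.031, -0.15], "spin": 0, "gripper": -1},
    {"slide": [0.05, -0.062, -0.15], "spin": 0, "gripper": -1},
    {"slide": [0.075, -0.093, -0.15], "spin": 0, "gripper": -1},
    {"slide": [0.1, -0.124, -0.15], "spin": 0, "gripper": -1}
  ]
}}

```text
t: 3.27
tool_pos: [0.5395, -0.0712, 0.2724]
tool_rot: [3.12, 0.356, 0.005]
contact_force: [0.4, -0.2, -0.7]
opening: 0.0378
grip_force: 40.4
```

Call:
{"api": "arm_command", "payload": {
  "increments": [
    {"slide": [0.025, -0.031, 0], "spin": 0, "gripper": -1},
    {"slide": [0.05, -0.062, 0], "spin": 0, "gripper": -1},
    {"slide": [0.075, -0.093, 0], "spin": 0, "gripper": -1},
    {"slide": [0.1, -0.124, 0], "spin": 0, "gripper": -1},
    {"slide": [0.125, -0.155, 0], "spin": 0, "gripper": -1},
    {"slide": [0.137, -0.172, 0], "spin": 0, "gripper": -1},
    {"slide": [0.137, -0.172, 0], "spin": 0, "gripper": -1},
    {"slide": [0.137, -0.172, 0], "spin": 0, "gripper": -1}
  ]
}}

```text
t: 3.93
tool_pos: [0.6336, 0.127, 0.2712]
tool_rot: [3.12, 0.361, 0.001]
contact_force: [0.6, 0.1, -0.8]
opening: 0.0379
grip_force: 40.4
```

```bash
python3 - <<'E'
from h import *
im,cam,o=grab("wrist"); print(o["tool_pos"].round(4),o["opening"])
print(w2px(cam,[.6352,.1249,.018]))
cv2.imwrite("pics/w2.png",im)
E
```

```text
[0.6336 0.127  0.2712] 0.03790166832588795
[278.39908326 183.95869965]
```

View pics/w2.png

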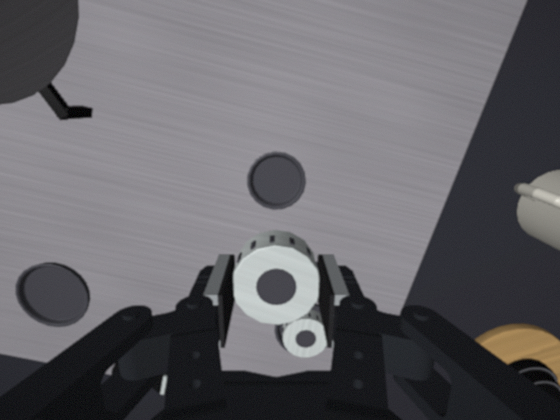

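The crown is held upright between the pads, top centre (276,284). The small base centre is at (276.5,180.5) and the large base at (53,294).

```bash
python3 - <<'E'
from h import *
im,cam,o=grab("wrist")
P=px2w(cam,276.5,180.5,.018); z=o["tool_pos"][2]
c=px2w(cam,276,284,z-.0635); print(P.round(4),c.round(4),"grip off",(c-o["tool_pos"]).round(4),"slide",(delta(o,P)-delta(o,c)).round(4), "dz",z-.0955)
print("large",px2w(cam,53,294,.018).round(4))
E
```

```text
[0.6379 0.1264 0.018 ] [0.6323 0.126  0.2076] grip off [-0.0011  0.0001 -0.0635] slide [0.0055 0.0008 0.1896] dz 0.17555983791152754
large [0.4608 0.3334 0.018 ]
```

Call:
{"api": "arm_command", "payload": {
  "increments": [
    {"slide": [0.0045, 0.001, 0.04], "spin": 0, "gripper": -1},
    {"slide": [0.0045, 0.001, 0.08], "spin": 0, "gripper": -1},
    {"slide": [0.0045, 0.001, 0.12], "spin": 0, "gripper": -1},
    {"slide": [0.0045, 0.001, 0.15], "spin": 0, "gripper": -1},
    {"slide": [0.0045, 0.001, 0.165], "spin": 0, "gripper": -1},
    {"slide": [0.0045, 0.001, 0.17], "spin": 0, "gripper": -1},
    {"slide": [0.0045, 0.001, 0.173], "spin": 0, "gripper": -1},
    {"slide": [0.0045, 0.001, 0.173], "spin": 0, "gripper": -1}
  ]
}}

```text
t: 4.7
tool_pos: [0.639, 0.1255, 0.099]
tool_rot: [3.121, 0.356, 0.004]
contact_force: [1.1, -0.8, -1.1]
opening: 0.0378
grip_force: 42.3
```

Call:
{"api": "arm_command", "payload": {
  "increments": [
    {"slide": [0, 0, 0.002], "spin": 0, "gripper": -1},
    {"slide": [0, 0, 0.004], "spin": 0, "gripper": -1},
    {"slide": [0, 0, 0.004], "spin": 0, "gripper": -1}
  ]
}}

```text
t: 4.95
tool_pos: [0.6392, 0.1259, 0.0955]
tool_rot: [3.121, 0.357, 0.005]
contact_force: [0.3, -0.5, 3.5]
opening: 0.0379
grip_force: 42.7
```

Call:
{"api": "arm_command", "payload": {
  "increments": [
    {"slide": [0, 0, 0], "spin": 0, "gripper": 0.6},
    {"slide": [0, 0, 0], "spin": 0, "gripper": 0.6},
    {"slide": [0, 0, 0], "spin": 0, "gripper": 0.6},
    {"slide": [0, 0, 0], "spin": 0, "gripper": 0.6},
    {"slide": [0, 0, -0.04], "spin": 0, "gripper": 1},
    {"slide": [0, 0, -0.08], "spin": 0, "gripper": 1},
    {"slide": [0, 0, -0.12], "spin": 0, "gripper": 1},
    {"slide": [0, 0, -0.12], "spin": 0, "gripper": 1}
  ]
}}

```text
t: 5.62
tool_pos: [0.6423, 0.1265, 0.2243]
tool_rot: [3.121, 0.357, 0.026]
contact_force: [1.5, 0.7, 2.1]
opening: 0.0853
grip_force: 0.0
```

```bash
python3 - <<'E'
from h import *
im,cam,o=grab("wrist"); print(o["tool_pos"].round(4))
p=w2px(cam,[.638,.1262,.032]); print(p); a=im[100:280,160:400]
cv2.imwrite("pics/w3.png",cv2.resize(a,None,fx=3,fy=3,interpolation=cv2.INTER_CUBIC))
E
```

```text
[0.6423 0.1265 0.2243]
[274.82299706 210.75924565]
```

View pics/w3.png

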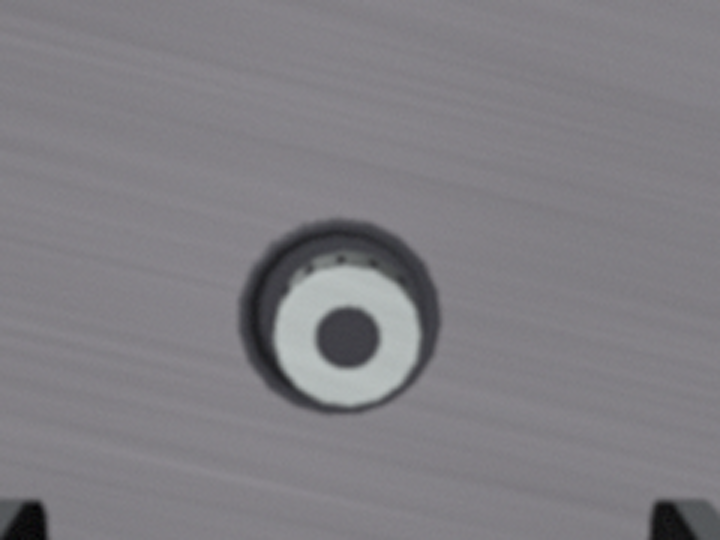

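The crown stands in the small base: crown top at px (275.3,212), rim centre at (272.7,205).

```bash
python3 - <<'E'
from h import *
im,cam,o=grab("wrist"); print(o["tool_pos"].round(4))
print(px2w(cam,275.3,212,.032).round(4),px2w(cam,272.7,205,.018).round(4))
print("to stack2",delta(o,[.6195,-.383,.224]).round(3))
E
```

```text
[0.641  0.1263 0.2205]
[0.636  0.1256 0.032 ] [0.6374 0.1281 0.018 ]
to stack2 [-0.136  0.491 -0.004]
```

Call:
{"api": "arm_command", "payload": {
  "increments": [
    {"slide": [-0.011, 0.038, -0.02], "spin": 0, "gripper": 1},
    {"slide": [-0.022, 0.076, -0.03], "spin": 0, "gripper": 1},
    {"slide": [-0.033, 0.114, -0.03], "spin": 0, "gripper": 1},
    {"slide": [-0.044, 0.152, -0.03], "spin": 0, "gripper": 1},
    {"slide": [-0.055, 0.19, -0.03], "spin": 0, "gripper": 1},
    {"slide": [-0.066, 0.228, -0.03], "spin": 0, "gripper": 1},
    {"slide": [-0.077, 0.266, -0.03], "spin": 0, "gripper": 1},
    {"slide": [-0.088, 0.304, -0.03], "spin": 0, "gripper": 1}
  ]
}}

```text
t: 6.38
tool_pos: [0.6195, -0.1915, 0.2405]
tool_rot: [-3.119, -0.357, 0.006]
contact_force: [0.1, 0.4, -0.4]
opening: 0.0855
grip_force: 0.0
```

Call:
{"api": "arm_command", "payload": {
  "increments": [
    {"slide": [-0.011, 0.038, 0], "spin": 0, "gripper": 1},
    {"slide": [-0.022, 0.076, 0], "spin": 0, "gripper": 1},
    {"slide": [-0.033, 0.114, 0], "spin": 0, "gripper": 1},
    {"slide": [-0.044, 0.152, 0.01], "spin": 0, "gripper": 1},
    {"slide": [-0.05, 0.187, 0.02], "spin": 0, "gripper": 1},
    {"slide": [-0.05, 0.187, 0.02], "spin": 0, "gripper": 1},
    {"slide": [-0.05, 0.187, 0.02], "spin": 0, "gripper": 1},
    {"slide": [-0.05, 0.187, 0.02], "spin": 0, "gripper": 1}
  ]
}}

```text
t: 7.05
tool_pos: [0.6138, -0.3827, 0.2209]
tool_rot: [-3.118, -0.356, 0.004]
contact_force: [-0.1, -0.3, 0.9]
opening: 0.0858
grip_force: 0.0
```

```bash
python3 - <<'E'
from h import *
im,cam,o=grab("wrist"); print(o["tool_pos"].round(4))
a=im[90:330,130:430]
cv2.imwrite("pics/w4.png",cv2.resize(a,None,fx=2.5,fy=2.5,interpolation=cv2.INTER_CUBIC))
E
```

```text
[ 0.6138 -0.3827  0.2209]
```

View pics/w4.png

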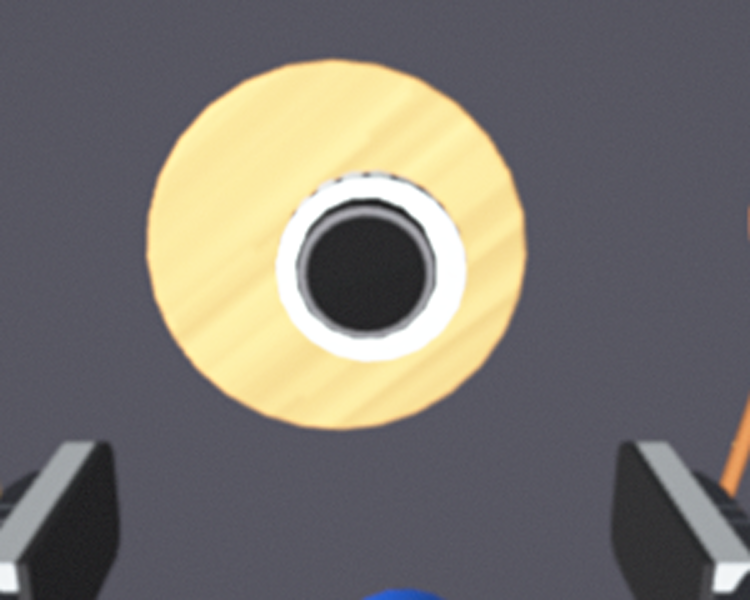

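Small cap centre is at px (276.1,198.1), the crown under it at (278.1,196.5).

```bash
python3 - <<'E'
from h import *
im,cam,o=grab("wrist")
for u,v,z in [(276.1,198.1,.046),(278.1,196.5,.032)]:
    P=px2w(cam,u,v,z); print(P.round(4),delta(o,[P[0],P[1],.108]).round(4))
E
```

```text
[ 0.6214 -0.3801  0.046 ] [ 0.0076 -0.0003  0.114 ]
[ 0.6193 -0.3822  0.032 ] [0.0051 0.0013 0.114 ]
```

Call:
{"api": "arm_command", "payload": {
  "increments": [
    {"slide": [0.007, 0, 0.04], "spin": 0, "gripper": 1},
    {"slide": [0.007, 0, 0.08], "spin": 0, "gripper": 1},
    {"slide": [0.007, 0, 0.105], "spin": 0, "gripper": 1},
    {"slide": [0.007, 0, 0.115], "spin": 0, "gripper": 1},
    {"slide": [0.007, 0, 0.115], "spin": 0, "gripper": 1},
    {"slide": [0.007, 0, 0.115], "spin": 0, "gripper": 1}
  ]
}}

```text
t: 7.65
tool_pos: [0.6219, -0.3814, 0.1095]
tool_rot: [3.12, 0.359, 0.001]
contact_force: [0.3, -1.2, 0.7]
opening: 0.0854
grip_force: 0.0
```

Call:
{"api": "arm_command", "payload": {
  "increments": [
    {"slide": [0, 0, 0], "spin": 0, "gripper": 0.2},
    {"slide": [0, 0, 0], "spin": 0, "gripper": -1},
    {"slide": [0, 0, 0], "spin": 0, "gripper": -1},
    {"slide": [0, 0, 0], "spin": 0, "gripper": -1},
    {"slide": [0, 0, 0], "spin": 0, "gripper": -1},
    {"slide": [0, 0, 0], "spin": 0, "gripper": -1}
  ]
}}

```text
t: 8.15
tool_pos: [0.6223, -0.3827, 0.1112]
tool_rot: [3.119, 0.357, 0.004]
contact_force: [0.1, 0.9, 6.1]
opening: 0.0416
grip_force: 39.9
```

Call:
{"api": "arm_command", "payload": {
  "increments": [
    {"slide": [0, 0, -0.03], "spin": 0, "gripper": -1},
    {"slide": [0, 0, -0.07], "spin": 0, "gripper": -1},
    {"slide": [0, 0, -0.11], "spin": 0, "gripper": -1},
    {"slide": [0.005, -0.02, -0.14], "spin": 0, "gripper": -1},
    {"slide": [0.016, -0.058, -0.14], "spin": 0, "gripper": -1},
    {"slide": [0.026, -0.096, -0.14], "spin": 0, "gripper": -1},
    {"slide": [0.036, -0.134, -0.14], "spin": 0, "gripper": -1},
    {"slide": [0.046, -0.172, -0.14], "spin": 0, "gripper": -1}
  ]
}}

```text
t: 8.82
tool_pos: [0.6268, -0.2025, 0.2488]
tool_rot: [3.121, 0.356, 0.001]
contact_force: [1.0, 0.9, -1.5]
opening: 0.0415
grip_force: 40.8
```

Call:
{"api": "arm_command", "payload": {
  "increments": [
    {"slide": [0.01, -0.038, 0], "spin": 0, "gripper": -1},
    {"slide": [0.02, -0.076, 0], "spin": 0, "gripper": -1},
    {"slide": [0.03, -0.114, 0], "spin": 0, "gripper": -1},
    {"slide": [0.04, -0.152, 0], "spin": 0, "gripper": -1},
    {"slide": [0.05, -0.19, 0], "spin": 0, "gripper": -1},
    {"slide": [0.06, -0.228, 0], "spin": 0, "gripper": -1},
    {"slide": [0.07, -0.266, 0], "spin": 0, "gripper": -1},
    {"slide": [0.08, -0.304, 0], "spin": 0, "gripper": -1}
  ]
}}

```text
t: 9.48
tool_pos: [0.6361, 0.1121, 0.2486]
tool_rot: [3.121, 0.357, 0.001]
contact_force: [-0.5, -1.3, -0.0]
opening: 0.0415
grip_force: 40.8
```

Call:
{"api": "arm_command", "payload": {
  "increments": [
    {"slide": [0.004, -0.015, 0], "spin": 0, "gripper": -1},
    {"slide": [0.004, -0.015, 0], "spin": 0, "gripper": -1},
    {"slide": [0.004, -0.015, 0], "spin": 0, "gripper": -1},
    {"slide": [0.004, -0.015, 0], "spin": 0, "gripper": -1}
  ]
}}

```text
t: 9.82
tool_pos: [0.637, 0.1247, 0.2483]
tool_rot: [3.121, 0.356, -0.0]
contact_force: [0.4, 0.0, -0.8]
opening: 0.0414
grip_force: 40.8
```

```bash
python3 - <<'E'
from h import *
im,cam,o=grab("wrist"); print(o["tool_pos"].round(4),o["opening"],delta(o,[.6375,.1262,.125]).round(4), w2px(cam,[.6375,.1262,.032]))
a=im[130:370,130:430]
cv2.imwrite("pics/w5.png",cv2.resize(a,None,fx=2.5,fy=2.5,interpolation=cv2.INTER_CUBIC))
E
```

```text
[0.637  0.1247 0.2483] 0.04144332594257504 [ 0.0009 -0.0014  0.1233] [274.47049384 193.433645  ]
```

View pics/w5.png

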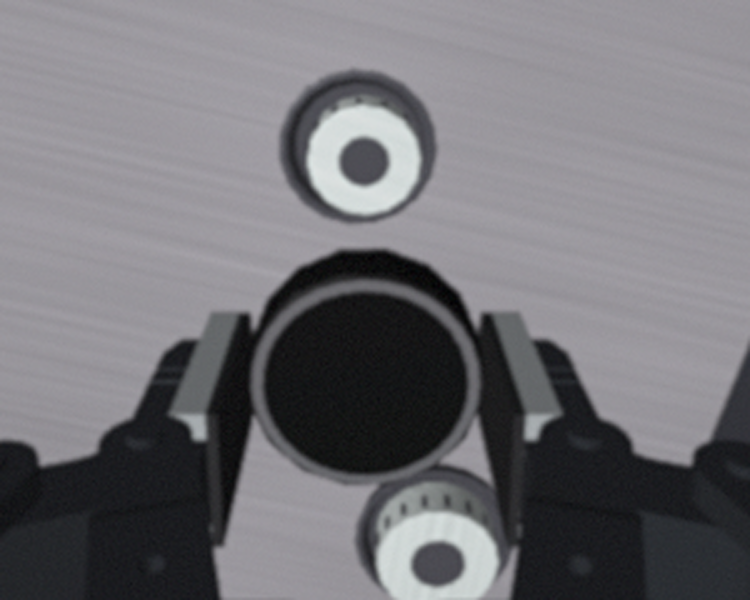

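The cap is held level at px (275.7,281.7), and the small crown is at (275.3,194.1), near its prediction.

```bash
cat >> h.py <<'E'
def place(o,cam,pt,zt,ph,topoff,botoff,zsurf):
    "slide that puts held part (top pixel ph, top/bottom below TCP) over target pixel pt at height zt, bottom on zsurf"
    P=px2w(cam,*pt,zt); z=o["tool_pos"][2]; c=px2w(cam,*ph,z-topoff)
    print("target",P.round(4),"held",c.round(4),"slide",(delta(o,P)-delta(o,c))[:2].round(4),"dz",round(z-zsurf-botoff,4))
E
python3 - <<'E'
from h import *
im,cam,o=grab("wrist"); place(o,cam,(275.3,194.1),.032,(275.7,281.7),.0652,.0792,.032)
E
```

```text
target [0.6372 0.125  0.032 ] held [0.6361 0.1246 0.1831] slide [ 0.0012 -0.0003] dz 0.1371
```

Call:
{"api": "arm_command", "payload": {
  "increments": [
    {"slide": [0.001, -0.0005, 0.04], "spin": 0, "gripper": -1},
    {"slide": [0.001, -0.0005, 0.08], "spin": 0, "gripper": -1},
    {"slide": [0.001, -0.0005, 0.11], "spin": 0, "gripper": -1},
    {"slide": [0.001, -0.0005, 0.128], "spin": 0, "gripper": -1},
    {"slide": [0.001, -0.0005, 0.134], "spin": 0, "gripper": -1},
    {"slide": [0.001, -0.0005, 0.136], "spin": 0, "gripper": -1},
    {"slide": [0.001, -0.0005, 0.137], "spin": 0, "gripper": -1},
    {"slide": [0.001, -0.0005, 0.137], "spin": 0, "gripper": -1}
  ]
}}

```text
t: 10.58
tool_pos: [0.6385, 0.1256, 0.1121]
tool_rot: [3.121, 0.355, 0.002]
contact_force: [-0.3, -0.5, -0.3]
opening: 0.0415
grip_force: 40.8
```

Call:
{"api": "arm_command", "payload": {
  "increments": [
    {"slide": [0, 0, 0.0015], "spin": 0, "gripper": -1},
    {"slide": [0, 0, 0.0015], "spin": 0, "gripper": -1},
    {"slide": [0, 0, 0.0015], "spin": 0, "gripper": 0.6},
    {"slide": [0, 0, 0.0015], "spin": 0, "gripper": 0.6},
    {"slide": [0, 0, 0.0015], "spin": 0, "gripper": 0.6},
    {"slide": [0, 0, 0.0015], "spin": 0, "gripper": 0.6},
    {"slide": [0, 0, -0.03], "spin": 0, "gripper": 1},
    {"slide": [0, 0, -0.07], "spin": 0, "gripper": 1}
  ]
}}

```text
t: 11.25
tool_pos: [0.6348, 0.1263, 0.1768]
tool_rot: [-3.121, -0.357, 0.016]
contact_force: [1.2, 0.4, -0.7]
opening: 0.0851
grip_force: 0.0
```

Call:
{"api": "arm_command", "payload": {
  "increments": [
    {"slide": [0, 0, -0.035], "spin": 0, "gripper": 1},
    {"slide": [0, 0, -0.05], "spin": 0, "gripper": 1},
    {"slide": [0, 0, -0.05], "spin": 0, "gripper": 1},
    {"slide": [0, 0, -0.05], "spin": 0, "gripper": 1}
  ]
}}

```text
t: 11.58
tool_pos: [0.6382, 0.1266, 0.2323]
tool_rot: [3.121, 0.357, 0.003]
contact_force: [-0.0, -0.1, -1.0]
opening: 0.0854
grip_force: 0.0
```

```bash
python3 - <<'E'
from h import *
im,cam,o=grab("wrist"); print(o["tool_pos"].round(4))
g=im.max(axis=2); a=g[120:290,180:380]
m=(a<45).astype(np.uint8); n,l,s,c=cv2.connectedComponentsWithStats(m)
for i in range(1,n):
    if s[i,4]>200: print(s[i],c[i]+[180,120],px2w(cam,*(c[i]+[180,120]),.046).round(4))
cv2.imwrite("pics/w6.png",im)
print("to stack1",delta(o,[.468,-.217,.25]).round(3))
E
```

```text
[0.6382 0.1266 0.2323]
[  74   65   45   43 1526] [276.36304063 205.83813893] [0.6372 0.1262 0.046 ]
to stack1 [-0.243  0.296 -0.018]
```

The small cap lies at (0.6372,0.1262), on its crown. Next is the medium cap.

Call:
{"api": "arm_command", "payload": {
  "increments": [
    {"slide": [-0.025, 0.03, -0.018], "spin": 0, "gripper": 1},
    {"slide": [-0.05, 0.061, -0.018], "spin": 0, "gripper": 1},
    {"slide": [-0.075, 0.091, -0.018], "spin": 0, "gripper": 1},
    {"slide": [-0.1, 0.122, -0.018], "spin": 0, "gripper": 1},
    {"slide": [-0.125, 0.152, -0.018], "spin": 0, "gripper": 1},
    {"slide": [-0.15, 0.183, -0.018], "spin": 0, "gripper": 1},
    {"slide": [-0.175, 0.213, -0.018], "spin": 0, "gripper": 1},
    {"slide": [-0.2, 0.244, -0.018], "spin": 0, "gripper": 1}
  ]
}}

```text
t: 12.3
tool_pos: [0.4958, -0.1572, 0.2461]
tool_rot: [-3.118, -0.357, 0.007]
contact_force: [0.4, 0.3, -0.5]
opening: 0.0853
grip_force: 0.0
```

Call:
{"api": "arm_command", "payload": {
  "increments": [
    {"slide": [-0.022, 0.026, 0.01], "spin": 0, "gripper": 1},
    {"slide": [-0.043, 0.052, 0.02], "spin": 0, "gripper": 1},
    {"slide": [-0.043, 0.052, 0.02], "spin": 0, "gripper": 1},
    {"slide": [-0.043, 0.052, 0.02], "spin": 0, "gripper": 1},
    {"slide": [-0.043, 0.052, 0.02], "spin": 0, "gripper": 1}
  ]
}}

```text
t: 12.72
tool_pos: [0.4674, -0.2161, 0.2274]
tool_rot: [-3.119, -0.356, 0.004]
contact_force: [0.5, 0.5, -0.2]
opening: 0.0855
grip_force: 0.0
```

```bash
python3 - <<'E'
from h import *
im,cam,o=grab("wrist"); print(o["tool_pos"].round(4))
a=im[110:310,150:400]
cv2.imwrite("pics/w7.png",cv2.resize(a,None,fx=3,fy=3,interpolation=cv2.INTER_CUBIC))
E
```

```text
[ 0.4674 -0.2161  0.2274]
```

View pics/w7.png

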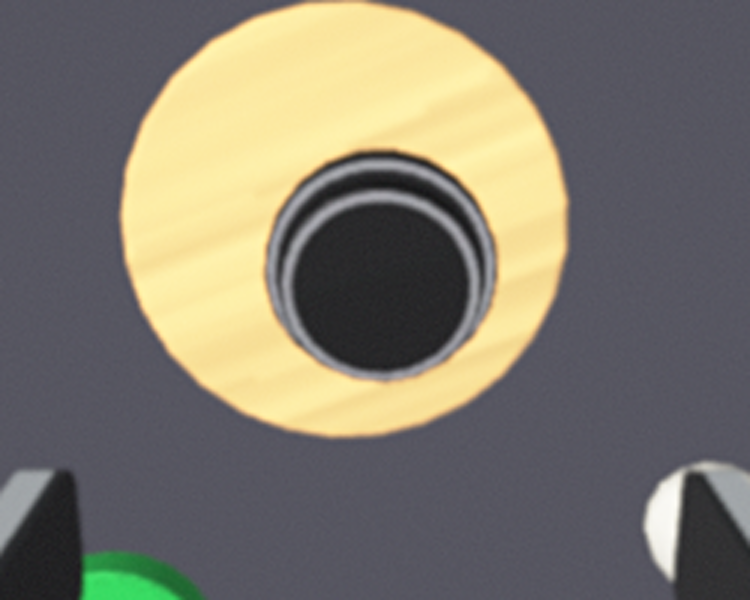

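Medium cap centre is at px (276.7,204.7), with the large cap under it near (276.7,198). The fingers are clear of the white shaker.

```bash
python3 - <<'E'
from h import *
im,cam,o=grab("wrist")
for u,v,z in [(276.7,204.7,.04),(276.7,198.3,.026)]:
    P=px2w(cam,u,v,z); print(P.round(4),delta(o,[P[0],P[1],.103]).round(4))
E
```

```text
[ 0.4666 -0.2161  0.04  ] [-0.0012  0.0002  0.1252]
[ 0.468  -0.2158  0.026 ] [0.0003 0.0003 0.1252]
```

Call:
{"api": "arm_command", "payload": {
  "increments": [
    {"slide": [-0.001, 0, 0.04], "spin": 0, "gripper": 1},
    {"slide": [-0.001, 0, 0.08], "spin": 0, "gripper": 1},
    {"slide": [-0.001, 0, 0.11], "spin": 0, "gripper": 1},
    {"slide": [-0.001, 0, 0.122], "spin": 0, "gripper": 1},
    {"slide": [-0.001, 0, 0.125], "spin": 0, "gripper": 1},
    {"slide": [-0.001, 0, 0.125], "spin": 0, "gripper": 1},
    {"slide": [-0.001, 0, 0.125], "spin": 0, "gripper": 0.4},
    {"slide": [-0.001, 0, 0.125], "spin": 0, "gripper": -1}
  ]
}}

```text
t: 13.48
tool_pos: [0.4687, -0.2178, 0.1071]
tool_rot: [3.118, 0.357, 0.006]
contact_force: [1.0, 0.2, 0.3]
opening: 0.0635
grip_force: 0.0
```

Call:
{"api": "arm_command", "payload": {
  "increments": [
    {"slide": [0, 0, 0], "spin": 0, "gripper": -1},
    {"slide": [0, 0, 0], "spin": 0, "gripper": -1},
    {"slide": [0, 0, 0], "spin": 0, "gripper": -1},
    {"slide": [0, 0, 0], "spin": 0, "gripper": -1}
  ]
}}

```text
t: 13.82
tool_pos: [0.4685, -0.2177, 0.1075]
tool_rot: [3.119, 0.357, 0.005]
contact_force: [-2.0, 2.6, 7.2]
opening: 0.0512
grip_force: 40.2
```

Call:
{"api": "arm_command", "payload": {
  "increments": [
    {"slide": [0, 0, -0.03], "spin": 0, "gripper": -1},
    {"slide": [0, 0, -0.07], "spin": 0, "gripper": -1},
    {"slide": [0, 0, -0.11], "spin": 0, "gripper": -1},
    {"slide": [0.005, -0.02, -0.14], "spin": 0, "gripper": -1},
    {"slide": [0.015, -0.057, -0.14], "spin": 0, "gripper": -1},
    {"slide": [0.025, -0.095, -0.14], "spin": 0, "gripper": -1},
    {"slide": [0.035, -0.132, -0.14], "spin": 0, "gripper": -1},
    {"slide": [0.045, -0.17, -0.14], "spin": 0, "gripper": -1}
  ]
}}

```text
t: 14.48
tool_pos: [0.4725, -0.04, 0.2462]
tool_rot: [3.12, 0.355, 0.005]
contact_force: [1.7, -0.2, -0.6]
opening: 0.0511
grip_force: 41.7
```

Call:
{"api": "arm_command", "payload": {
  "increments": [
    {"slide": [0.01, -0.038, 0], "spin": 0, "gripper": -1},
    {"slide": [0.02, -0.076, 0], "spin": 0, "gripper": -1},
    {"slide": [0.025, -0.095, 0], "spin": 0, "gripper": -1},
    {"slide": [0.025, -0.095, 0], "spin": 0, "gripper": -1},
    {"slide": [0.025, -0.095, 0], "spin": 0, "gripper": -1},
    {"slide": [0.025, -0.095, 0], "spin": 0, "gripper": -1}
  ]
}}

```text
t: 14.98
tool_pos: [0.4755, 0.0565, 0.2451]
tool_rot: [3.121, 0.357, 0.002]
contact_force: [0.7, -0.4, -0.1]
opening: 0.0504
grip_force: 41.8
```

```bash
python3 - <<'E'
from h import *
im,cam,o=grab("wrist"); print(o["tool_pos"].round(4),o["opening"], w2px(cam,[.4769,.0561,.032]))
a=im[130:370,130:430]
cv2.imwrite("pics/w8.png",cv2.resize(a,None,fx=2.5,fy=2.5,interpolation=cv2.INTER_CUBIC))
E
```

```text
[0.4755 0.0565 0.2451] 0.05038648576775457 [276.78179086 194.20545555]
```

View pics/w8.png

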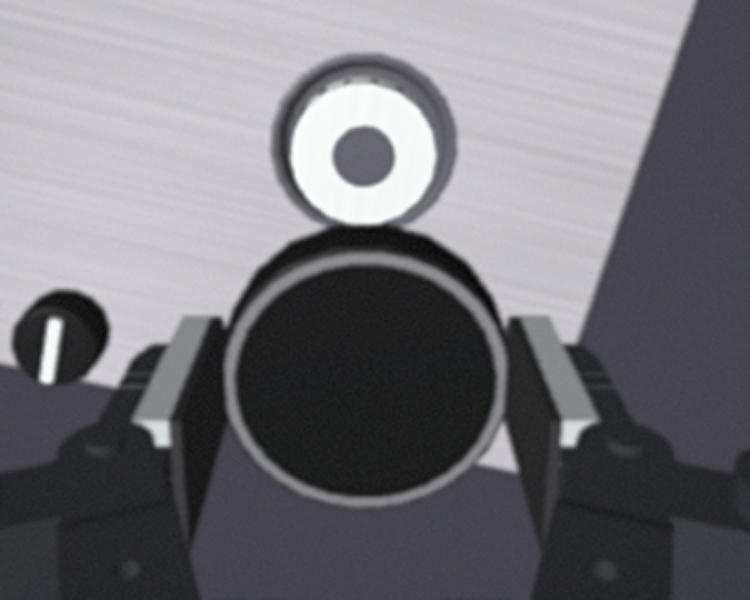

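The medium cap is held at px (276.1,280.9); the medium burner crown is at (274.9,192.1).

```bash
python3 - <<'E'
from h import *
im,cam,o=grab("wrist"); print(o["opening"]);place(o,cam,(274.9,192.1),.032,(276.1,280.9),.0675,.0815,.032)
E
```

```text
0.051271177032596246
target [0.4783 0.0578 0.032 ] held [0.4738 0.056  0.1774] slide [ 0.0047 -0.0008] dz 0.1314
```

Call:
{"api": "arm_command", "payload": {
  "increments": [
    {"slide": [0.004, -0.001, 0.04], "spin": 0, "gripper": -1},
    {"slide": [0.004, -0.001, 0.08], "spin": 0, "gripper": -1},
    {"slide": [0.004, -0.001, 0.105], "spin": 0, "gripper": -1},
    {"slide": [0.004, -0.001, 0.12], "spin": 0, "gripper": -1},
    {"slide": [0.004, -0.001, 0.127], "spin": 0, "gripper": -1},
    {"slide": [0.004, -0.001, 0.13], "spin": 0, "gripper": -1},
    {"slide": [0.004, -0.001, 0.131], "spin": 0, "gripper": -1},
    {"slide": [0.004, -0.001, 0.131], "spin": 0, "gripper": -1}
  ],
  "newtons": 60
}}

```text
t: 15.75
tool_pos: [0.4801, 0.0584, 0.1147]
tool_rot: [3.121, 0.356, 0.004]
contact_force: [0.3, -0.3, 0.8]
opening: 0.0005
grip_force: 0.0
```

The cap slipped out when I raised the grip force, so I look before moving on.

Call:
{"api": "arm_command", "payload": {
  "increments": [
    {"slide": [0, 0, -0.04], "spin": 0, "gripper": -1},
    {"slide": [0, 0, -0.08], "spin": 0, "gripper": -1},
    {"slide": [0, 0, -0.12], "spin": 0, "gripper": 1},
    {"slide": [0, 0, -0.14], "spin": 0, "gripper": 1},
    {"slide": [0, 0, -0.14], "spin": 0, "gripper": 1},
    {"slide": [0, 0, -0.14], "spin": 0, "gripper": 1}
  ],
  "newtons": 40
}}

```text
t: 16.25
tool_pos: [0.4803, 0.0588, 0.257]
tool_rot: [3.12, 0.357, 0.011]
contact_force: [-0.3, -0.1, 0.2]
opening: 0.0481
grip_force: 0.0
```

```bash
python3 - <<'E'
from h import *
im,cam,o=grab("wrist"); print(o["tool_pos"].round(4))
t,_,_=grab("top")
cv2.imwrite("pics/w9.png",np.hstack([cv2.resize(im,(400,300),interpolation=cv2.INTER_AREA),cv2.resize(t,(400,300),interpolation=cv2.INTER_AREA)]))
E
```

```text
[0.4803 0.0588 0.257 ]
```

View pics/w9.png

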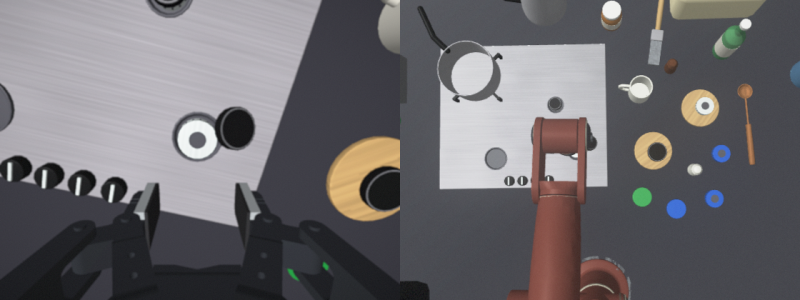

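```bash
python3 - <<'E'
from h import *
im,cam,o=grab("wrist"); s,sc,_=grab("scene")
a=cv2.resize(im[130:250,230:390],None,fx=3.5,fy=3.5,interpolation=cv2.INTER_CUBIC)[:, :]
u,v=w2px(sc,[.47,.03,.03]).astype(int); print(u,v)
b=cv2.resize(s[v-42:v+42,u-24:u+24],None,fx=5,fy=5,interpolation=cv2.INTER_CUBIC)
cv2.imwrite("pics/w10.png",np.hstack([a,b]))
for r in [(329,179)]: print(px2w(cam,*r,.03).round(4))
E
```

```text
295 216
[0.5012 0.0161 0.03  ]
```

View pics/w10.png

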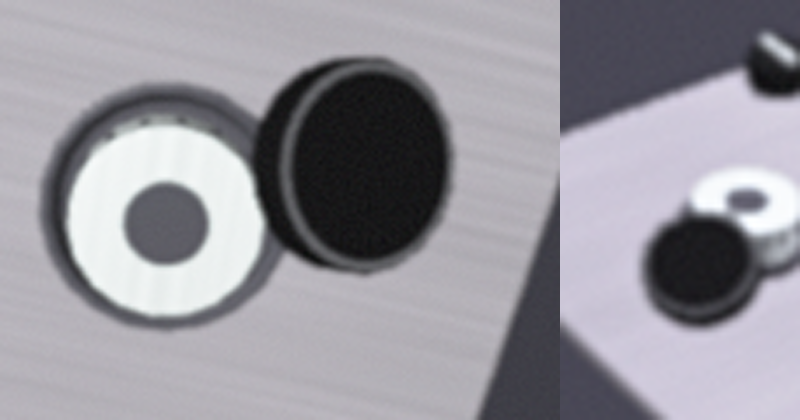

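The medium cap leans on the right side of the medium burner with its face tilted away. I will turn the gripper so it grips along the tilt axis.

```bash
python3 - <<'E'
from h import *
im,cam,o=grab("wrist"); print(o["q"].round(3))
P=px2w(cam,330.9,177.1,.028);B=px2w(cam,277.7,193.4,.032); print(P.round(4),B.round(4),delta(o,P).round(4),delta(o,B).round(4))
# tilt direction from the cap's face/outline
d=delta(o,P)-delta(o,B); print(np.degrees(np.arctan2(d[0],d[1])),np.linalg.norm(d[:2]))
E
```

```text
[-0.032 -0.262  1.992  0.     1.414  1.311]
[0.5021 0.0149 0.028 ] [0.4779 0.0576 0.032 ] [0.014  0.0484 0.2236] [0.     0.0014 0.2197]
16.476371119420094 0.04905559973471739
```

Call:
{"api": "arm_command", "payload": {
  "increments": [
    {"slide": [0.004, 0.012, 0], "spin": -7, "gripper": 1},
    {"slide": [0.008, 0.024, 0], "spin": -14, "gripper": 1},
    {"slide": [0.012, 0.036, 0], "spin": -21, "gripper": 1},
    {"slide": [0.014, 0.048, 0], "spin": -28, "gripper": 1},
    {"slide": [0.014, 0.048, 0], "spin": -35, "gripper": 1},
    {"slide": [0.014, 0.048, 0], "spin": -42, "gripper": 1},
    {"slide": [0.014, 0.048, 0], "spin": -49, "gripper": 1},
    {"slide": [0.014, 0.048, 0], "spin": -56, "gripper": 1}
  ]
}}

```text
t: 17.17
tool_pos: [0.503, 0.0152, 0.2518]
tool_rot: [-2.582, -1.787, 0.003]
contact_force: [-0.4, 0.8, -0.1]
opening: 0.0854
grip_force: 0.0
```

Call:
{"api": "arm_command", "payload": {
  "increments": [
    {"slide": [0, 0, 0], "spin": -7, "gripper": 1},
    {"slide": [0, 0, 0], "spin": -14, "gripper": 1},
    {"slide": [0, 0, 0], "spin": -21, "gripper": 1},
    {"slide": [0, 0, 0], "spin": -28, "gripper": 1},
    {"slide": [0, 0, 0], "spin": -35, "gripper": 1},
    {"slide": [0, 0, 0], "spin": -42, "gripper": 1},
    {"slide": [0, 0, 0], "spin": -46, "gripper": 1},
    {"slide": [0, 0, 0], "spin": -46, "gripper": 1}
  ]
}}

```text
t: 17.83
tool_pos: [0.503, 0.0153, 0.2519]
tool_rot: [-1.684, -2.649, 0.002]
contact_force: [0.9, 0.1, -0.1]
opening: 0.0855
grip_force: 0.0
```

```bash
python3 - <<'E'
from h import *
im,cam,o=grab("wrist"); print(o["tool_pos"].round(4),o["q"].round(2)); print(Rn.from_rotvec(o["tool_rot"]).as_matrix().round(3))
p=w2px(cam,[.502,.015,.028]); print("pred",p)
a=im[100:300,160:400].max(axis=2); m=(a<45).astype(np.uint8); n,l,s,c=cv2.connectedComponentsWithStats(m)
for i in range(1,n):
    if s[i,4]>300: print(s[i]+[160,100,0,0,0],c[i]+[160,100])
# bounding box incl. worn line and side: threshold <75 with hob brighter
m=(a<80).astype(np.uint8); n,l,s,c=cv2.connectedComponentsWithStats(m)
for i in range(1,n):
    if s[i,4]>300: print("80",s[i]+[160,100,0,0,0],c[i]+[160,100])
E
```

```text
[0.503  0.0153 0.2519] [-0.12 -0.21  1.94  0.    1.4  -0.56]
[[-0.424  0.905 -0.003]
 [ 0.905  0.424  0.   ]
 [ 0.001 -0.002 -1.   ]]
pred [274.02204517 191.75289911]
[246 166  58  25 441] [272.50566893 173.55555556]
[ 249  178   52   38 1561] [275.00576553 196.76873799]
[160 267  18  33 457] [168.35667396 285.51422319]
[375 268  25  32 520] [385.72692308 287.25192308]
80 [238 100  68  95 999] [276.96196196 151.41741742]
80 [ 248  177   55   40 1713] [274.9655575  196.72212493]
80 [  160   202   240    98 11393] [241.57263232 267.59203019]
```

Call:
{"api": "arm_command", "payload": {
  "increments": [
    {"slide": [0, 0, 0.04], "spin": 0, "gripper": 1},
    {"slide": [0, 0, 0.08], "spin": 0, "gripper": 1},
    {"slide": [0, 0, 0.12], "spin": 0, "gripper": 1},
    {"slide": [0, 0, 0.15], "spin": 0, "gripper": 1},
    {"slide": [0, 0, 0.165], "spin": 0, "gripper": 1},
    {"slide": [0, 0, 0.167], "spin": 0, "gripper": 1},
    {"slide": [0, 0, 0.167], "spin": 0, "gripper": 0.5},
    {"slide": [0, 0, 0.167], "spin": 0, "gripper": 0}
  ],
  "newtons": 30
}}

```text
t: 18.55
tool_pos: [0.5044, 0.0151, 0.0875]
tool_rot: [1.687, 2.648, 0.001]
contact_force: [0.9, 0.2, 0.2]
opening: 0.0637
grip_force: 0.0
```

Call:
{"api": "arm_command", "payload": {
  "increments": [
    {"slide": [0, 0, 0], "spin": 0, "gripper": -1},
    {"slide": [0, 0, 0], "spin": 0, "gripper": -1},
    {"slide": [0, 0, 0], "spin": 0, "gripper": -1},
    {"slide": [0, 0, 0], "spin": 0, "gripper": -1}
  ]
}}

```text
t: 18.88
tool_pos: [0.5051, 0.0151, 0.0883]
tool_rot: [1.685, 2.647, 0.003]
contact_force: [1.4, 0.7, 4.2]
opening: 0.0539
grip_force: 31.8
```

Call:
{"api": "arm_command", "payload": {
  "increments": [
    {"slide": [0, 0, -0.02], "spin": 0, "gripper": -1},
    {"slide": [0, 0, -0.04], "spin": 0, "gripper": -1},
    {"slide": [0, 0.03, -0.04], "spin": 0, "gripper": -1},
    {"slide": [0, 0.06, -0.04], "spin": 0, "gripper": -1},
    {"slide": [0, 0.07, -0.04], "spin": 0, "gripper": -1},
    {"slide": [0, 0.07, -0.02], "spin": 0, "gripper": -1},
    {"slide": [0, 0.07, -0.005], "spin": 0, "gripper": -1},
    {"slide": [0, 0.07, -0.002], "spin": 0, "gripper": -1}
  ]
}}

```text
t: 19.55
tool_pos: [0.5657, 0.0454, 0.0864]
tool_rot: [-1.684, -2.647, 0.002]
contact_force: [-3.7, 2.8, 9.7]
opening: 0.0538
grip_force: 33.3
```

Call:
{"api": "arm_command", "payload": {
  "increments": [
    {"slide": [0, 0, 0.002], "spin": 0, "gripper": -1},
    {"slide": [0, 0, 0.004], "spin": 0, "gripper": -1},
    {"slide": [0, 0, 0.006], "spin": 0, "gripper": -1},
    {"slide": [0, 0, 0.006], "spin": 0, "gripper": -1}
  ]
}}

```text
t: 19.88
tool_pos: [0.5666, 0.0456, 0.0842]
tool_rot: [-1.686, -2.648, -0.001]
contact_force: [-5.3, 4.0, 11.0]
opening: 0.0536
grip_force: 34.1
```

Call:
{"api": "arm_command", "payload": {
  "increments": [
    {"slide": [0, 0, 0], "spin": 0, "gripper": 1},
    {"slide": [0, 0, 0], "spin": 0, "gripper": 1},
    {"slide": [0, 0, 0], "spin": 0, "gripper": 1},
    {"slide": [0, 0, -0.03], "spin": 0, "gripper": 1},
    {"slide": [0, 0, -0.07], "spin": 0, "gripper": 1},
    {"slide": [0, 0, -0.11], "spin": 0, "gripper": 1},
    {"slide": [0, 0, -0.145], "spin": 0, "gripper": 1},
    {"slide": [0, 0, -0.145], "spin": 0, "gripper": 1}
  ]
}}

```text
t: 20.55
tool_pos: [0.5707, 0.0446, 0.2369]
tool_rot: [1.68, 2.639, 0.011]
contact_force: [0.7, -0.8, 0.7]
opening: 0.0854
grip_force: 0.0
```

Call:
{"api": "arm_command", "payload": {
  "increments": [
    {"slide": [0, 0, 0], "spin": 0, "gripper": 1},
    {"slide": [0, 0, 0], "spin": 0, "gripper": 1}
  ]
}}

```text
t: 20.72
tool_pos: [0.5664, 0.0448, 0.2267]
tool_rot: [-1.687, -2.649, 0.001]
contact_force: [0.3, -0.2, -0.7]
opening: 0.0854
grip_force: 0.0
```

```bash
cat >> h.py <<'E'
def dark(im,cam,o,x0,y0,x1,y1,z,th=80,amin=300):
    a=im[y0:y1,x0:x1].max(axis=2); m=(a<th).astype(np.uint8)
    for c in cv2.findContours(m,cv2.RETR_EXTERNAL,cv2.CHAIN_APPROX_NONE)[0]:
        if cv2.contourArea(c)>amin:
            (u,v),(w,h),t=cv2.fitEllipse(c); u+=x0;v+=y0
            P=px2w(cam,u,v,z); print("ell",np.round([u,v,w,h,t],1),P.round(4),"d",delta(o,P).round(4))
E
python3 - <<'E'
from h import *
im,cam,o=grab("wrist"); print(o["tool_pos"].round(4)); cv2.imwrite("pics/w11.png",im)
for th in (45,80,110): print(th); dark(im,cam,o,190,100,370,262,.022,th)
E
```

```text
[0.5664 0.0448 0.2267]
45
ell [276.6 193.   52.4  53.9  89.7] [0.5662 0.0489 0.022 ] d [0.0037 0.0017 0.2047]
80
ell [276.7 193.   54.4  55.8  91.5] [0.5662 0.0489 0.022 ] d [0.0037 0.0018 0.2047]
110
ell [276.6 190.8  62.6  63.2  94.3] [0.5654 0.0505 0.022 ] d [0.0055 0.0017 0.2047]
ell [189.9 138.   62.6  72.3 172.6] [0.4841 0.0605 0.022 ] d [ 0.049  -0.0677  0.2048]
```

The cap now lies flat on the hob at (0.566,0.049). I regrasp it deeper.

Call:
{"api": "arm_command", "payload": {
  "increments": [
    {"slide": [0.004, 0.0017, 0.04], "spin": 0, "gripper": 1},
    {"slide": [0.004, 0.0017, 0.08], "spin": 0, "gripper": 1},
    {"slide": [0.004, 0.0017, 0.12], "spin": 0, "gripper": 1},
    {"slide": [0.004, 0.0017, 0.138], "spin": 0, "gripper": 1},
    {"slide": [0.004, 0.0017, 0.144], "spin": 0, "gripper": 1},
    {"slide": [0.004, 0.0017, 0.145], "spin": 0, "gripper": 1},
    {"slide": [0.004, 0.0017, 0.145], "spin": 0, "gripper": 0.5},
    {"slide": [0.004, 0.0017, 0.145], "spin": 0, "gripper": 0}
  ],
  "newtons": 35
}}

```text
t: 21.43
tool_pos: [0.568, 0.0492, 0.084]
tool_rot: [1.685, 2.648, 0.002]
contact_force: [-0.4, 0.3, 0.2]
opening: 0.0634
grip_force: 0.0
```

Call:
{"api": "arm_command", "payload": {
  "increments": [
    {"slide": [0, 0, 0], "spin": 0, "gripper": -1},
    {"slide": [0, 0, 0], "spin": 0, "gripper": -1},
    {"slide": [0, 0, 0], "spin": 0, "gripper": -1},
    {"slide": [0, 0, 0], "spin": 0, "gripper": -1}
  ]
}}

```text
t: 21.77
tool_pos: [0.5685, 0.0492, 0.085]
tool_rot: [1.685, 2.647, 0.003]
contact_force: [-0.7, 0.1, 7.0]
opening: 0.0534
grip_force: 37.3
```

Call:
{"api": "arm_command", "payload": {
  "increments": [
    {"slide": [0, 0, -0.03], "spin": 0, "gripper": -1},
    {"slide": [0, 0, -0.07], "spin": 0, "gripper": -1},
    {"slide": [0.005, -0.01, -0.11], "spin": 0, "gripper": -1},
    {"slide": [0.02, -0.035, -0.14], "spin": 0, "gripper": -1},
    {"slide": [0.035, -0.065, -0.16], "spin": 0, "gripper": -1},
    {"slide": [0.045, -0.0785, -0.16], "spin": 0, "gripper": -1},
    {"slide": [0.045, -0.0785, -0.16], "spin": 0, "gripper": -1},
    {"slide": [0.045, -0.0785, -0.16], "spin": 0, "gripper": -1}
  ]
}}

```text
t: 22.43
tool_pos: [0.4763, 0.0569, 0.2429]
tool_rot: [1.685, 2.649, 0.002]
contact_force: [0.1, -0.1, -1.1]
opening: 0.053
grip_force: 37.3
```

```bash
cat >> h.py <<'E'
def bright(im,cam,o,x0,y0,x1,y1,z,th=200,amin=300):
    a=im[y0:y1,x0:x1].min(axis=2); m=(a>th).astype(np.uint8)
    for c in cv2.findContours(m,cv2.RETR_EXTERNAL,cv2.CHAIN_APPROX_NONE)[0]:
        if cv2.contourArea(c)>amin:
            (u,v),(w,h),t=cv2.fitEllipse(cv2.convexHull(c)); u+=x0;v+=y0
            P=px2w(cam,u,v,z); print("br",np.round([u,v,w,h,t],1),P.round(4),"d",delta(o,P).round(4))
E
python3 - <<'E'
from h import *
im,cam,o=grab("wrist"); print(o["tool_pos"].round(4),o["opening"]); cv2.imwrite("pics/w12.png",im)
bright(im,cam,o,200,120,350,240,.032,225)
bright(im,cam,o,200,120,350,240,.032,238)
z=o["tool_pos"][2]
dark(im,cam,o,190,200,360,370,z-.063,45,2000)
E
```

```text
[0.4763 0.0569 0.2429] 0.052960867349421965
br [277.2 193.4  54.   56.3  78.1] [0.478  0.0594 0.032 ] d [0.0018 0.0023 0.2109]
br [282.1 182.1  27.7  51.4 108.4] [0.4776 0.0701 0.032 ] d [0.0116 0.0064 0.2109]
ell [275.8 279.1  94.2 105.4  89.4] [0.4768 0.0584 0.1799] d [0.0012 0.001  0.063 ]
ell [265.6 310.7 132.3 192.4  18.7] [0.4794 0.0419 0.1799] d [-0.0149 -0.0036  0.063 ]
```

Call:
{"api": "arm_command", "payload": {
  "increments": [
    {"slide": [0.0005, 0.001, 0.04], "spin": 0, "gripper": -1},
    {"slide": [0.0005, 0.001, 0.08], "spin": 0, "gripper": -1},
    {"slide": [0.0005, 0.001, 0.11], "spin": 0, "gripper": -1},
    {"slide": [0.0005, 0.001, 0.125], "spin": 0, "gripper": -1},
    {"slide": [0.0005, 0.001, 0.131], "spin": 0, "gripper": -1},
    {"slide": [0.0005, 0.001, 0.133], "spin": 0, "gripper": -1},
    {"slide": [0.0005, 0.001, 0.134], "spin": 0, "gripper": -1},
    {"slide": [0.0005, 0.001, 0.134], "spin": 0, "gripper": -1}
  ]
}}

```text
t: 23.15
tool_pos: [0.4774, 0.0573, 0.1086]
tool_rot: [-1.685, -2.648, 0.004]
contact_force: [-4.2, -0.8, 4.5]
opening: 0.053
grip_force: 39.9
```

Contact was made at the expected height, so I release and rise.

Call:
{"api": "arm_command", "payload": {
  "increments": [
    {"slide": [0, 0, 0], "spin": 0, "gripper": 1},
    {"slide": [0, 0, 0], "spin": 0, "gripper": 1},
    {"slide": [0, 0, 0], "spin": 0, "gripper": 1},
    {"slide": [0, 0, -0.03], "spin": 0, "gripper": 1},
    {"slide": [0, 0, -0.07], "spin": 0, "gripper": 1},
    {"slide": [0, 0, -0.11], "spin": 0, "gripper": 1},
    {"slide": [0, 0, -0.13], "spin": 0, "gripper": 1},
    {"slide": [0, 0, -0.13], "spin": 0, "gripper": 1}
  ]
}}

```text
t: 23.82
tool_pos: [0.4805, 0.0575, 0.2453]
tool_rot: [1.681, 2.642, 0.01]
contact_force: [0.1, -0.6, 1.4]
opening: 0.0853
grip_force: 0.0
```

Call:
{"api": "arm_command", "payload": {
  "increments": [
    {"slide": [0, 0, 0], "spin": 0, "gripper": 1},
    {"slide": [0, 0, 0], "spin": 0, "gripper": 1}
  ]
}}

```text
t: 23.98
tool_pos: [0.4768, 0.0576, 0.2372]
tool_rot: [-1.686, -2.649, 0.001]
contact_force: [0.3, 0.5, -0.1]
opening: 0.0853
grip_force: 0.0
```

```bash
python3 - <<'E'
from h import *
im,cam,o=grab("wrist"); print(o["tool_pos"].round(4)); cv2.imwrite("pics/w13.png",im)
dark(im,cam,o,190,100,370,262,.046,45)
print("to s2",delta(o,[.62,-.382,.24]).round(4))
E
```

```text
[0.4768 0.0576 0.2372]
ell [277.  201.7  54.2  56.4  89.5] [0.4784 0.0585 0.046 ] d [-0.      0.002   0.1912]
to s2 [-0.4589 -0.0564 -0.0031]
```

The medium cap is on its burner. Next is the large crown.

Call:
{"api": "arm_command", "payload": {
  "increments": [
    {"slide": [-0.04, -0.005, -0.005], "spin": 0, "gripper": 1},
    {"slide": [-0.08, -0.01, -0.005], "spin": 0, "gripper": 1},
    {"slide": [-0.12, -0.015, -0.005], "spin": 0, "gripper": 1},
    {"slide": [-0.16, -0.02, -0.005], "spin": 0, "gripper": 1},
    {"slide": [-0.2, -0.025, -0.005], "spin": 0, "gripper": 1},
    {"slide": [-0.24, -0.03, -0.005], "spin": 0, "gripper": 1},
    {"slide": [-0.28, -0.034, -0.005], "spin": 0, "gripper": 1},
    {"slide": [-0.32, -0.039, -0.005], "spin": 0, "gripper": 1}
  ]
}}

```text
t: 24.7
tool_pos: [0.5769, -0.2504, 0.2404]
tool_rot: [-1.685, -2.646, -0.0]
contact_force: [1.1, 1.5, 1.1]
opening: 0.0856
grip_force: 0.0
```

Call:
{"api": "arm_command", "payload": {
  "increments": [
    {"slide": [-0.04, -0.005, 0], "spin": 0, "gripper": 1},
    {"slide": [-0.08, -0.01, 0], "spin": 0, "gripper": 1},
    {"slide": [-0.12, -0.015, 0], "spin": 0, "gripper": 1},
    {"slide": [-0.139, -0.017, 0], "spin": 0, "gripper": 1},
    {"slide": [-0.139, -0.017, 0], "spin": 0, "gripper": 1},
    {"slide": [-0.139, -0.017, 0], "spin": 0, "gripper": 1},
    {"slide": [-0.139, -0.017, 0], "spin": 0, "gripper": 1}
  ]
}}

```text
t: 25.28
tool_pos: [0.6203, -0.3808, 0.2411]
tool_rot: [-1.684, -2.647, -0.001]
contact_force: [0.2, -0.2, -0.7]
opening: 0.0855
grip_force: 0.0
```

```bash
python3 - <<'E'
from h import *
im,cam,o=grab("wrist"); print(o["tool_pos"].round(4),o["q"].round(2)); cv2.imwrite("pics/w14.png",im)
for th in (190,210,225): bright(im,cam,o,180,100,380,262,.032,th)
E
```

```text
[ 0.6203 -0.3808  0.2411] [-0.65  0.33  1.4   0.    1.41 -1.09]
br [271.  195.2  70.6  71.7  38.2] [ 0.6167 -0.381   0.032 ] d [ 0.0006 -0.003   0.2091]
br [271.1 195.4  69.9  70.8  47.3] [ 0.6168 -0.3812  0.032 ] d [ 0.0004 -0.003   0.2091]
br [271.1 195.5  69.2  70.4  57.4] [ 0.6169 -0.3813  0.032 ] d [ 0.0003 -0.003   0.2091]
```

Call:
{"api": "arm_command", "payload": {
  "increments": [
    {"slide": [0, -0.003, 0.04], "spin": 0, "gripper": 1},
    {"slide": [0, -0.003, 0.08], "spin": 0, "gripper": 1},
    {"slide": [0, -0.003, 0.12], "spin": 0, "gripper": 1},
    {"slide": [0, -0.003, 0.14], "spin": 0, "gripper": 1},
    {"slide": [0, -0.003, 0.148], "spin": 0, "gripper": 1},
    {"slide": [0, -0.003, 0.149], "spin": 0, "gripper": 1},
    {"slide": [0, -0.003, 0.149], "spin": 0, "gripper": 0.6},
    {"slide": [0, -0.003, 0.149], "spin": 0, "gripper": 0}
  ],
  "newtons": 40
}}

```text
t: 26.0
tool_pos: [0.6195, -0.3837, 0.0976]
tool_rot: [1.683, 2.647, -0.001]
contact_force: [-4.7, -1.7, 3.9]
opening: 0.064
grip_force: 2.7
```

Call:
{"api": "arm_command", "payload": {
  "increments": [
    {"slide": [0, 0, 0], "spin": 0, "gripper": -1},
    {"slide": [0, 0, 0], "spin": 0, "gripper": -1},
    {"slide": [0, 0, 0], "spin": 0, "gripper": -1},
    {"slide": [0, 0, 0], "spin": 0, "gripper": -1}
  ]
}}

```text
t: 26.33
tool_pos: [0.6197, -0.3843, 0.0988]
tool_rot: [1.684, 2.646, -0.001]
contact_force: [-2.8, 1.6, 6.1]
opening: 0.0562
grip_force: 41.1
```

The grip is about 5 mm too high, so I reopen, go lower and regrip.

Call:
{"api": "arm_command", "payload": {
  "increments": [
    {"slide": [0, 0, 0], "spin": 0, "gripper": 1},
    {"slide": [0, 0, 0], "spin": 0, "gripper": 1},
    {"slide": [0, 0, 0], "spin": 0, "gripper": 1},
    {"slide": [0, 0, 0.002], "spin": 0, "gripper": 1},
    {"slide": [0, 0, 0.002], "spin": 0, "gripper": 1},
    {"slide": [0, 0, 0.002], "spin": 0, "gripper": 1}
  ]
}}

```text
t: 26.83
tool_pos: [0.618, -0.383, 0.0918]
tool_rot: [-1.686, -2.65, -0.0]
contact_force: [0.8, 0.1, 0.1]
opening: 0.0854
grip_force: 0.0
```

Call:
{"api": "arm_command", "payload": {
  "increments": [
    {"slide": [0, 0, 0], "spin": 0, "gripper": 0.5},
    {"slide": [0, 0, 0], "spin": 0, "gripper": 0.5},
    {"slide": [0, 0, 0], "spin": 0, "gripper": -1},
    {"slide": [0, 0, 0], "spin": 0, "gripper": -1},
    {"slide": [0, 0, 0], "spin": 0, "gripper": -1},
    {"slide": [0, 0, 0], "spin": 0, "gripper": -1}
  ]
}}

```text
t: 27.33
tool_pos: [0.6185, -0.3833, 0.0929]
tool_rot: [1.686, 2.649, -0.0]
contact_force: [0.0, -0.0, 2.4]
opening: 0.0581
grip_force: 43.4
```

Call:
{"api": "arm_command", "payload": {
  "increments": [
    {"slide": [0, 0, -0.03], "spin": 0, "gripper": -1},
    {"slide": [0, 0, -0.07], "spin": 0, "gripper": -1},
    {"slide": [0, 0, -0.11], "spin": 0, "gripper": -1},
    {"slide": [0.01, 0.002, -0.145], "spin": 0, "gripper": -1},
    {"slide": [0.035, 0.008, -0.17], "spin": 0, "gripper": -1},
    {"slide": [0.07, 0.016, -0.17], "spin": 0, "gripper": -1},
    {"slide": [0.107, 0.024, -0.17], "spin": 0, "gripper": -1},
    {"slide": [0.144, 0.032, -0.17], "spin": 0, "gripper": -1}
  ]
}}

```text
t: 28.0
tool_pos: [0.5853, -0.2379, 0.262]
tool_rot: [-1.688, -2.649, -0.0]
contact_force: [0.8, 0.5, -2.7]
opening: 0.0579
grip_force: 44.0
```

Call:
{"api": "arm_command", "payload": {
  "increments": [
    {"slide": [0.037, 0.008, 0], "spin": 0, "gripper": -1},
    {"slide": [0.074, 0.016, 0], "spin": 0, "gripper": -1},
    {"slide": [0.111, 0.025, 0], "spin": 0, "gripper": -1},
    {"slide": [0.148, 0.033, 0], "spin": 0, "gripper": -1},
    {"slide": [0.185, 0.042, 0], "spin": 0, "gripper": -1},
    {"slide": [0.222, 0.05, 0], "spin": 0, "gripper": -1},
    {"slide": [0.259, 0.058, 0], "spin": 0, "gripper": -1},
    {"slide": [0.296, 0.066, 0], "spin": 0, "gripper": -1}
  ]
}}

```text
t: 28.67
tool_pos: [0.5193, 0.0585, 0.2613]
tool_rot: [-1.687, -2.649, 0.001]
contact_force: [0.2, 0.4, -2.1]
opening: 0.0577
grip_force: 44.0
```

Call:
{"api": "arm_command", "payload": {
  "increments": [
    {"slide": [0.037, 0.008, 0], "spin": 0, "gripper": -1},
    {"slide": [0.074, 0.016, 0], "spin": 0, "gripper": -1},
    {"slide": [0.111, 0.025, 0], "spin": 0, "gripper": -1},
    {"slide": [0.148, 0.033, 0], "spin": 0, "gripper": -1},
    {"slide": [0.185, 0.042, 0], "spin": 0, "gripper": -1},
    {"slide": [0.222, 0.05, 0], "spin": 0, "gripper": -1},
    {"slide": [0.25, 0.058, 0], "spin": 0, "gripper": -1},
    {"slide": [0.27, 0.063, 0], "spin": 0, "gripper": -1}
  ]
}}

```text
t: 29.33
tool_pos: [0.4619, 0.3305, 0.2612]
tool_rot: [-1.683, -2.651, 0.002]
contact_force: [0.2, -0.7, -2.2]
opening: 0.0578
grip_force: 44.0
```

```bash
python3 - <<'E'
from h import *
im,cam,o=grab("wrist"); print(o["tool_pos"].round(4),o["opening"],"d",delta(o,[.4608,.3334,.26]).round(4))
E
```

```text
[0.4619 0.3305 0.2612] 0.05781684794274283 d [0.0031 0.0003 0.0012]
```

```bash
python3 - <<'E'
from h import *
im,cam,o=grab("wrist"); z=o["tool_pos"][2]; print(o["tool_pos"].round(4))
print("pred base",w2px(cam,[.4608,.3334,.018]).round(1), im[120:260:10,276].max(axis=1))
for th in (100,115,125): print(th); dark(im,cam,o,180,90,380,262,.018,th,800)
bright(im,cam,o,180,200,380,380,z-.061,200,1500)
E
```

```text
[0.4613 0.3326 0.2613]
pred base [274.9 186.4] [177 175 157  88  86  86  86  85  87 153 226 214 216 214]
100
ell [273.1 177.3  67.3  82.2  90.2] [0.4555 0.3407 0.018 ] d [ 0.009  -0.0015  0.2433]
115
ell [273.  177.3  68.7  82.9  88.9] [0.4554 0.3406 0.018 ] d [ 0.009  -0.0016  0.2433]
125
ell [266.6 185.3  71.9 116.1  48.5] [0.4533 0.331  0.018 ] d [ 0.0012 -0.0077  0.2433]
br [276.1 278.9 120.4 133.3  88.6] [0.4611 0.3354 0.2003] d [0.0024 0.0011 0.061 ]
```

```bash
python3 - <<'E'
from h import *
from scipy.optimize import least_squares
im,cam,o=grab("wrist"); z=o["tool_pos"][2]
m=(im[90:262,180:380].max(axis=2)<115).astype(np.uint8)
c=max(cv2.findContours(m,cv2.RETR_EXTERNAL,cv2.CHAIN_APPROX_NONE)[0],key=cv2.contourArea)[:,0]+[180,90]
c=c[c[:,1]<195]
W=np.array([px2w(cam,u,v,.018) for u,v in c])
r=least_squares(lambda p:np.hypot(W[:,0]-p[0],W[:,1]-p[1])-p[2],[.46,.333,.0395],loss="soft_l1",f_scale=.001); print(len(c),r.x.round(4))
r=least_squares(lambda p:np.hypot(W[:,0]-p[0],W[:,1]-p[1])-.0395,[.46,.333],loss="soft_l1",f_scale=.001); print(r.x.round(4),delta(o,[*r.x,.2]).round(4))
cv2.imwrite("pics/w15.png",cv2.resize(im[100:380,150:400],None,fx=2.1,fy=2.1,interpolation=cv2.INTER_CUBIC))
E
```

```text
145 [0.4578 0.3361 0.0379]
[0.4585 0.3343] [ 0.0048 -0.0014  0.0612]
```

View pics/w15.png

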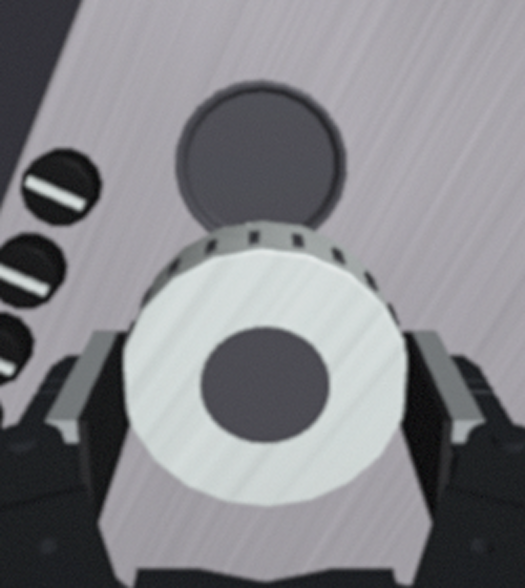

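The held crown hides the lower edge of the base (base centre near px (274,178)). I back off 40 mm for a clean measurement.

Call:
{"api": "arm_command", "payload": {
  "increments": [
    {"slide": [-0.03, 0, 0], "spin": 0, "gripper": -1},
    {"slide": [-0.04, 0, 0], "spin": 0, "gripper": -1},
    {"slide": [-0.04, 0, 0], "spin": 0, "gripper": -1},
    {"slide": [-0.04, 0, 0], "spin": 0, "gripper": -1},
    {"slide": [-0.04, 0, 0], "spin": 0, "gripper": -1}
  ]
}}

```text
t: 29.9
tool_pos: [0.4803, 0.2914, 0.2621]
tool_rot: [-1.688, -2.649, 0.0]
contact_force: [0.3, 0.2, -2.7]
opening: 0.0575
grip_force: 43.9
```

```bash
python3 - <<'E'
from h import *
im,cam,o=grab("wrist"); z=o["tool_pos"][2]; print(o["tool_pos"].round(4))
for th in (90,100,115,125): print(th); dark(im,cam,o,215,60,340,225,.018,th,800)
bright(im,cam,o,180,200,380,380,z-.061,200,1500)
E
```

```text
[0.4803 0.2914 0.2621]
90
ell [273.3 131.3  80.8  83.  150.7] [0.4573 0.3375 0.018 ] d [ 0.0513 -0.0013  0.2442]
100
ell [273.  131.4  82.3  84.  160.5] [0.4571 0.3373 0.018 ] d [ 0.0512 -0.0015  0.2442]
115
ell [273.  131.4  83.3  85.2 166.3] [0.4571 0.3373 0.018 ] d [ 0.0512 -0.0015  0.2442]
125
ell [273.  131.4  84.1  85.7 166.3] [0.4571 0.3373 0.018 ] d [ 0.0513 -0.0015  0.2442]
br [273.  274.9 110.  130.8  68.2] [0.4782 0.2953 0.2011] d [ 0.0044 -0.0003  0.061 ]
```

Call:
{"api": "arm_command", "payload": {
  "increments": [
    {"slide": [0.035, -0.001, 0.01], "spin": 0, "gripper": -1},
    {"slide": [0.047, -0.0015, 0.04], "spin": 0, "gripper": -1},
    {"slide": [0.047, -0.0015, 0.08], "spin": 0, "gripper": -1},
    {"slide": [0.047, -0.0015, 0.12], "spin": 0, "gripper": -1},
    {"slide": [0.047, -0.0015, 0.145], "spin": 0, "gripper": -1},
    {"slide": [0.047, -0.0015, 0.157], "spin": 0, "gripper": -1},
    {"slide": [0.047, -0.0015, 0.157], "spin": 0, "gripper": -1},
    {"slide": [0.047, -0.0015, 0.157], "spin": 0, "gripper": -1}
  ]
}}

```text
t: 30.62
tool_pos: [0.4594, 0.3343, 0.106]
tool_rot: [1.686, 2.65, 0.001]
contact_force: [0.2, -0.8, -1.2]
opening: 0.058
grip_force: 43.9
```

Call:
{"api": "arm_command", "payload": {
  "increments": [
    {"slide": [0, 0, 0.004], "spin": 0, "gripper": -1},
    {"slide": [0, 0, 0.007], "spin": 0, "gripper": -1},
    {"slide": [0, 0, 0.01], "spin": 0, "gripper": -1},
    {"slide": [0, 0, 0.012], "spin": 0, "gripper": -1},
    {"slide": [0, 0, 0.013], "spin": 0, "gripper": -1},
    {"slide": [0, 0, 0.013], "spin": 0, "gripper": -1}
  ]
}}

```text
t: 31.12
tool_pos: [0.4593, 0.334, 0.0929]
tool_rot: [1.687, 2.65, 0.001]
contact_force: [-0.8, -0.5, -0.5]
opening: 0.0579
grip_force: 44.2
```

Slid in freely to the floor height; a final 1 mm, then release and rise.

Call:
{"api": "arm_command", "payload": {
  "increments": [
    {"slide": [0, 0, 0.001], "spin": 0, "gripper": -1},
    {"slide": [0, 0, 0.001], "spin": 0, "gripper": 1},
    {"slide": [0, 0, 0.001], "spin": 0, "gripper": 1},
    {"slide": [0, 0, 0.001], "spin": 0, "gripper": 1},
    {"slide": [0, 0, -0.03], "spin": 0, "gripper": 1},
    {"slide": [0, 0, -0.07], "spin": 0, "gripper": 1},
    {"slide": [0, 0, -0.11], "spin": 0, "gripper": 1},
    {"slide": [0, 0, -0.14], "spin": 0, "gripper": 1}
  ]
}}

```text
t: 31.78
tool_pos: [0.4597, 0.3343, 0.2358]
tool_rot: [1.686, 2.649, 0.005]
contact_force: [0.4, -0.3, 0.4]
opening: 0.0854
grip_force: 0.0
```

Call:
{"api": "arm_command", "payload": {
  "increments": [
    {"slide": [0, 0, 0], "spin": 0, "gripper": 1},
    {"slide": [0, 0, 0], "spin": 0, "gripper": 1},
    {"slide": [0, 0, 0], "spin": 0, "gripper": 1}
  ]
}}

```text
t: 32.03
tool_pos: [0.4587, 0.3337, 0.2316]
tool_rot: [-1.687, -2.65, 0.001]
contact_force: [-0.8, 1.2, 0.2]
opening: 0.0855
grip_force: 0.0
```

```bash
python3 - <<'E'
from h import *
im,cam,o=grab("wrist"); print(o["tool_pos"].round(4)); cv2.imwrite("pics/w16.png",im)
for th in (190,200,210): bright(im,cam,o,190,90,370,262,.032,th,800)
g=cv2.GaussianBlur(im,(3,3),0)
for th in (100,115): dark(g,cam,o,200,90,350,262,.018,th,800)
print("to s1",delta(o,[.468,-.216,.24]).round(4))
E
```

```text
[0.4587 0.3337 0.2316]
br [277.4 196.7  67.   68.9  73.5] [0.4599 0.3363 0.032 ] d [0.0018 0.0023 0.1996]
ell [275.7 192.   81.4  83.8 138.6] [0.4584 0.3361 0.018 ] d [0.0022 0.001  0.2136]
ell [275.5 191.8  82.   84.4 132.8] [0.4582 0.3362 0.018 ] d [0.0024 0.0008 0.2136]
to s1 [-0.502  -0.2244 -0.0082]
```

The crown is centred in the large base to under 2 mm. Next is the large cap.

Call:
{"api": "arm_command", "payload": {
  "increments": [
    {"slide": [-0.036, -0.016, -0.01], "spin": 0, "gripper": 1},
    {"slide": [-0.072, -0.032, -0.01], "spin": 0, "gripper": 1},
    {"slide": [-0.108, -0.048, -0.01], "spin": 0, "gripper": 1},
    {"slide": [-0.144, -0.064, -0.01], "spin": 0, "gripper": 1},
    {"slide": [-0.18, -0.08, -0.01], "spin": 0, "gripper": 1},
    {"slide": [-0.216, -0.096, -0.01], "spin": 0, "gripper": 1},
    {"slide": [-0.252, -0.112, -0.01], "spin": 0, "gripper": 1},
    {"slide": [-0.288, -0.128, -0.01], "spin": 0, "gripper": 1}
  ]
}}

```text
t: 32.75
tool_pos: [0.4637, 0.0172, 0.2399]
tool_rot: [-1.685, -2.648, 0.003]
contact_force: [-0.3, 0.1, 0.7]
opening: 0.0853
grip_force: 0.0
```

Call:
{"api": "arm_command", "payload": {
  "increments": [
    {"slide": [-0.036, -0.016, 0], "spin": 0, "gripper": 1},
    {"slide": [-0.072, -0.032, 0], "spin": 0, "gripper": 1},
    {"slide": [-0.108, -0.048, 0], "spin": 0, "gripper": 1},
    {"slide": [-0.144, -0.064, 0], "spin": 0, "gripper": 1},
    {"slide": [-0.18, -0.08, 0], "spin": 0, "gripper": 1},
    {"slide": [-0.214, -0.096, 0], "spin": 0, "gripper": 1},
    {"slide": [-0.214, -0.096, 0], "spin": 0, "gripper": 1},
    {"slide": [-0.214, -0.096, 0], "spin": 0, "gripper": 1}
  ]
}}

```text
t: 33.42
tool_pos: [0.4676, -0.2169, 0.2399]
tool_rot: [-1.689, -2.643, -0.0]
contact_force: [-1.3, 0.8, 0.5]
opening: 0.0851
grip_force: 0.0
```

Call:
{"api": "arm_command", "payload": {
  "increments": [
    {"slide": [0, 0, 0], "spin": 0, "gripper": 1},
    {"slide": [0, 0, 0], "spin": 0, "gripper": 1}
  ]
}}

```text
t: 33.58
tool_pos: [0.4683, -0.2145, 0.2409]
tool_rot: [-1.684, -2.649, -0.0]
contact_force: [-0.1, 0.0, 0.1]
opening: 0.0851
grip_force: 0.0
```

```bash
python3 - <<'E'
from h import *
im,cam,o=grab("wrist"); print(o["tool_pos"].round(4)); cv2.imwrite("pics/w17.png",im)
for th in (45,110): dark(im,cam,o,215,130,335,255,.026,th,800)
# shaker clearance
P=px2w(grab("top")[1],413,237,.06); print("shaker",P.round(3),delta(o,P).round(3))
E
```

```text
[ 0.4683 -0.2145  0.2409]
ell [271.4 194.5  60.7  62.9  92.4] [ 0.4655 -0.2156  0.026 ] d [-0.0003 -0.0028  0.2149]
ell [273.3 227.6  58.  134.6  90.5] [ 0.4799 -0.2427  0.026 ] d [-0.031  -0.0012  0.2149]
ell [271.4 194.3  63.8  65.8  91.9] [ 0.4655 -0.2155  0.026 ] d [-2.000e-04 -2.800e-03  2.149e-01]
shaker [ 0.4   -0.334  0.06 ] [-0.08  -0.112  0.181]
```

Call:
{"api": "arm_command", "payload": {
  "increments": [
    {"slide": [0, -0.0028, 0.04], "spin": 0, "gripper": 1},
    {"slide": [0, -0.0028, 0.08], "spin": 0, "gripper": 1},
    {"slide": [0, -0.0028, 0.12], "spin": 0, "gripper": 1},
    {"slide": [0, -0.0028, 0.145], "spin": 0, "gripper": 1},
    {"slide": [0, -0.0028, 0.154], "spin": 0, "gripper": 1},
    {"slide": [0, -0.0028, 0.155], "spin": 0, "gripper": 1},
    {"slide": [0, -0.0028, 0.155], "spin": 0, "gripper": 1},
    {"slide": [0, -0.0028, 0.155], "spin": 0, "gripper": 1}
  ]
}}

```text
t: 34.35
tool_pos: [0.4678, -0.2175, 0.0899]
tool_rot: [1.684, 2.647, -0.0]
contact_force: [0.1, 0.3, 0.3]
opening: 0.0857
grip_force: 0.0
```

Call:
{"api": "arm_command", "payload": {
  "increments": [
    {"slide": [0, 0, 0.002], "spin": 0, "gripper": 1},
    {"slide": [0, 0, 0.002], "spin": 0, "gripper": 0.7},
    {"slide": [0, 0, 0.002], "spin": 0, "gripper": 0.7},
    {"slide": [0, 0, 0.002], "spin": 0, "gripper": -1},
    {"slide": [0, 0, 0.002], "spin": 0, "gripper": -1},
    {"slide": [0, 0, 0.002], "spin": 0, "gripper": -1},
    {"slide": [0, 0, 0.002], "spin": 0, "gripper": -1}
  ]
}}

```text
t: 34.93
tool_pos: [0.4667, -0.2174, 0.0869]
tool_rot: [1.686, 2.649, -0.001]
contact_force: [-2.7, 1.1, 5.8]
opening: 0.0636
grip_force: 42.5
```

Call:
{"api": "arm_command", "payload": {
  "increments": [
    {"slide": [0, 0, -0.03], "spin": 0, "gripper": -1},
    {"slide": [0, 0, -0.07], "spin": 0, "gripper": -1},
    {"slide": [0, 0, -0.11], "spin": 0, "gripper": -1},
    {"slide": [0.01, 0.005, -0.145], "spin": 0, "gripper": -1},
    {"slide": [0.035, 0.016, -0.17], "spin": 0, "gripper": -1},
    {"slide": [0.07, 0.032, -0.17], "spin": 0, "gripper": -1},
    {"slide": [0.105, 0.047, -0.17], "spin": 0, "gripper": -1},
    {"slide": [0.14, 0.063, -0.17], "spin": 0, "gripper": -1}
  ]
}}

```text
t: 35.6
tool_pos: [0.4636, -0.0622, 0.2561]
tool_rot: [1.688, 2.648, 0.001]
contact_force: [1.7, 0.3, -2.2]
opening: 0.0635
grip_force: 45.8
```

Call:
{"api": "arm_command", "payload": {
  "increments": [
    {"slide": [0.035, 0.016, 0], "spin": 0, "gripper": -1},
    {"slide": [0.07, 0.032, 0], "spin": 0, "gripper": -1},
    {"slide": [0.105, 0.047, 0], "spin": 0, "gripper": -1},
    {"slide": [0.14, 0.063, 0], "spin": 0, "gripper": -1},
    {"slide": [0.175, 0.079, 0], "spin": 0, "gripper": -1},
    {"slide": [0.21, 0.095, 0], "spin": 0, "gripper": -1},
    {"slide": [0.245, 0.111, 0], "spin": 0, "gripper": -1},
    {"slide": [0.28, 0.127, 0], "spin": 0, "gripper": -1}
  ]
}}

```text
t: 36.27
tool_pos: [0.4597, 0.2459, 0.2551]
tool_rot: [-1.686, -2.65, 0.0]
contact_force: [1.1, -0.5, -1.5]
opening: 0.0637
grip_force: 45.8
```

Call:
{"api": "arm_command", "payload": {
  "increments": [
    {"slide": [0.035, 0.016, 0], "spin": 0, "gripper": -1},
    {"slide": [0.07, 0.032, 0], "spin": 0, "gripper": -1},
    {"slide": [0.082, 0.037, 0], "spin": 0, "gripper": -1},
    {"slide": [0.082, 0.037, 0], "spin": 0, "gripper": -1},
    {"slide": [0.082, 0.037, 0], "spin": 0, "gripper": -1},
    {"slide": [0.082, 0.037, 0], "spin": 0, "gripper": -1}
  ]
}}

```text
t: 36.77
tool_pos: [0.4592, 0.3329, 0.2549]
tool_rot: [-1.688, -2.65, 0.002]
contact_force: [0.7, -0.8, -2.4]
opening: 0.0637
grip_force: 45.8
```

```bash
python3 - <<'E'
from h import *
im,cam,o=grab("wrist"); z=o["tool_pos"][2]; print(o["tool_pos"].round(4),o["opening"],delta(o,[.4595,.3343,.1069]).round(4)); cv2.imwrite("pics/w18.png",im)
dark(im,cam,o,190,200,360,370,z-.061,45,2000)
for th in (190,205): bright(im,cam,o,200,100,350,225,.032,th,800)
E
```

```text
[0.4592 0.3329 0.2549] 0.06365475460762529 [0.0012 0.001  0.148 ]
ell [275.8 277.7 118.4 132.6  89.7] [0.4588 0.336  0.1939] d [0.003 0.001 0.061]
br [277.2 188.9  65.5  66.5  53.7] [0.46   0.3361 0.032 ] d [0.0027 0.0023 0.2229]Traceback (most recent call last):
  File "<stdin>", line 4, in <module>
  File "h.py", line 36, in bright
    (u,v),(w,h),t=cv2.fitEllipse(cv2.convexHull(c)); u+=x0;v+=y0
                  ~~~~~~~~~~~~~~^^^^^^^^^^^^^^^^^^^
cv2.error: OpenCV(4.12.0) /io/opencv/modules/imgproc/src/shapedescr.cpp:361: error: (-201:Incorrect size of input array) There should be at least 5 points to fit the ellipse in function 'fitEllipseNoDirect'
```

Relative offset is only (0, 0.0012). Lowering.

Call:
{"api": "arm_command", "payload": {
  "increments": [
    {"slide": [0, 0.001, 0.04], "spin": 0, "gripper": -1},
    {"slide": [0, 0.001, 0.08], "spin": 0, "gripper": -1},
    {"slide": [0, 0.001, 0.115], "spin": 0, "gripper": -1},
    {"slide": [0, 0.001, 0.135], "spin": 0, "gripper": -1},
    {"slide": [0, 0.001, 0.143], "spin": 0, "gripper": -1},
    {"slide": [0, 0.001, 0.146], "spin": 0, "gripper": -1},
    {"slide": [0, 0.001, 0.148], "spin": 0, "gripper": -1},
    {"slide": [0, 0.001, 0.148], "spin": 0, "gripper": -1}
  ]
}}

```text
t: 37.48
tool_pos: [0.4614, 0.3346, 0.1092]
tool_rot: [1.687, 2.648, 0.004]
contact_force: [0.5, -0.0, -1.0]
opening: 0.0635
grip_force: 45.8
```

Call:
{"api": "arm_command", "payload": {
  "increments": [
    {"slide": [0, -0.001, 0.001], "spin": 0, "gripper": -1},
    {"slide": [0, -0.001, 0.002], "spin": 0, "gripper": -1},
    {"slide": [0, -0.001, 0.002], "spin": 0, "gripper": -1}
  ]
}}

```text
t: 37.73
tool_pos: [0.4602, 0.3345, 0.1071]
tool_rot: [1.686, 2.649, 0.004]
contact_force: [-0.2, -0.7, 2.6]
opening: 0.0635
grip_force: 46.0
```

Call:
{"api": "arm_command", "payload": {
  "increments": [
    {"slide": [0, 0, 0], "spin": 0, "gripper": 1},
    {"slide": [0, 0, 0], "spin": 0, "gripper": 1},
    {"slide": [0, 0, 0], "spin": 0, "gripper": 1},
    {"slide": [0, 0, -0.03], "spin": 0, "gripper": 1},
    {"slide": [0, 0, -0.07], "spin": 0, "gripper": 1},
    {"slide": [0, 0, -0.11], "spin": 0, "gripper": 1},
    {"slide": [0, 0, -0.14], "spin": 0, "gripper": 1},
    {"slide": [0, 0, -0.14], "spin": 0, "gripper": 1}
  ]
}}

```text
t: 38.4
tool_pos: [0.4623, 0.3359, 0.2546]
tool_rot: [1.683, 2.644, 0.02]
contact_force: [0.6, 0.6, 2.0]
opening: 0.0856
grip_force: 0.0
```

Call:
{"api": "arm_command", "payload": {
  "increments": [
    {"slide": [-0.03, 0, -0.02], "spin": 0, "gripper": 1},
    {"slide": [-0.03, 0, -0.04], "spin": 0, "gripper": 1},
    {"slide": [-0.03, 0, -0.05], "spin": 0, "gripper": 1},
    {"slide": [-0.03, 0, -0.05], "spin": 0, "gripper": 1}
  ]
}}

```text
t: 38.73
tool_pos: [0.4731, 0.3074, 0.2986]
tool_rot: [1.686, 2.648, 0.008]
contact_force: [-0.2, 0.5, 0.8]
opening: 0.0853
grip_force: 0.0
```

```bash
python3 - <<'E'
from h import *
im,cam,o=grab("wrist"); print(o["tool_pos"].round(4))
dark(im,cam,o,200,80,350,225,.046,45,800)
s,_,_=grab("scene")
cv2.imwrite("pics/fin.png",np.hstack([cv2.resize(im,(380,285),interpolation=cv2.INTER_AREA),cv2.resize(s[130:340,230:510],(380,285),interpolation=cv2.INTER_CUBIC)]))
E
```

```text
[0.4731 0.3074 0.2986]
ell [274.2 151.3  59.   59.3 171.8] [0.4603 0.337  0.046 ] d [ 0.0321 -0.0005  0.2526]
```

View pics/fin.png

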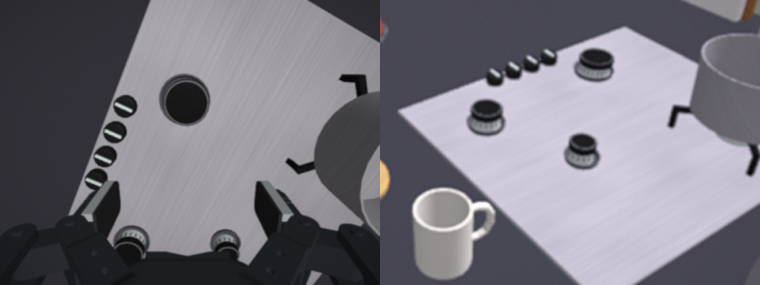

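The final picture shows all three caps flat on their crowns (large at scene-crop (596,64), medium (487,115), small (582,150)). The mug is standing and the gripper is clear.

```bash
python3 -c "
from station import order
print(order.finish_job())"
```

```text
the job is handed in; nothing more can be done
None
```

The hob is back together and handed in at about 39 s: both crowns sit in their own bases, all three caps lie flat on their crowns, and the mug is untouched. The medium cap slipped off once and was re-placed, and the hand-in returned no verdict.

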